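# Load the flanges and close up the blow-off bay

### The arm

A 6-joint arm with a two-finger parallel gripper is mounted at the origin on the work surface. World frame = base frame: x ahead of the robot, y to its left, z up, the work surface at z = 0. Lengths are in mm, angles in rad, forces in N, time in s.
With the tool pointing down it reaches from about 275 to 1000 mm from the base axis. Payload 8.4 kg.
Tool frame: the origin (TCP) lies at the very end of the fingers, on their centre line; the grasp point (between the pads) lies r.hold_point_z behind it (r.hold_point_z is the distance from the TCP to the grasp point, in mm); x points along the fingers, z is the direction in which the jaws open and shut, and the axes are right-handed (so a half turn about x gives the same grasp; the last joint's range is limited). The gripper opens to 85 mm and grips with 20 to 120 N. Pads are 22 mm wide; open, the fingers measure 114 mm over their backs; the gripper's body (76 mm by 85 mm) begins 54 mm behind the grasp point. The pads swing forward as they close: fully open they stand 13 mm farther back than shut.
Start: joints at [-1.287, 0.353, 1.633, -0, 1.155, -0.002], TCP at [176.202, -599.651, 231.281] pointing down, gripper open.
Joint ranges: [-2.63, 2.63], [-0.92, 2.1], [0.06, 2.66], [-1.3, 4.44], [0, 2.69], [-3.02, 3.02]. Speed limits (rad/s): [2.22, 2.22, 2.79, 3.14, 3.14, 3.14].

### API

Orientations are given as [roll, pitch, yaw] about the fixed x, y, z axes, in that order (R = Rz(yaw) Ry(pitch) Rx(roll)).
In Python, from rig import r gives the robot as it stands.
- The arm moves only by the tool jog_arm, never from a script. Its argument "series" is a list of rows, each a list of 7 numbers: the turn, a rotation vector about the tool's x, y, z in degrees, then the shift along the tool's x, y, z in cm, then the opening, from 0 (shut) to 1 (fully open). In form: [[wx, wy, wz, tx, ty, tz, fingers], ...]. A call has 1 to 20 rows; each row shifts and turns the commanded pose from where the row before left it, along the tool's axes as they then stand; what a row does not reach is not made up. A row lasts 1/10 s, in which the tool goes at most 50 mm and 8.59 degrees, less where a joint would pass 70% of its speed; a pose out of reach is approached as far as the arm can. A call with a gripper value outside its range is refused whole. The fingers move at their own pace and stop on an object; "force" is the grip in N (left out, the last holds). Time passes only in rows, so rows that do not move let the fingers close. It gives the time, the measured TCP pose, the force and the opening at its end, in the units of the state.
- r.sense(): the state, without advancing time (a new reading comes with each control period).
- r.grab_frame(name): name is "scene" or "top"; returns (picture, depth): 384x512x3 uint8, red, green, blue; 384x512 float32, mm along the optical axis (not along the pixel's ray), 0 where there is no reading.
- r.get_calibration(name): a dict with "mtx" (3x3 intrinsics, pixels), "position" and "rotation" of the camera in the world. Camera axes: x right, y down, z forward; pixel columns grow to the right and rows downward; lengths in mm; the calibration is good to about 2 mm. A picture is of the moment at which its call begins. get_calibration takes no time and is no camera call.
- r.sign_off(): hands the job in, once; it reports no verdict.
The state is a dict: "clock": time; "qpos": joint angles; "qvel": joint speeds; "joint_efforts": joint torques, N m; "eef_pos": TCP position; "tcp_rot": TCP orientation; "contact_force": force on the tool from outside, world axes, zero at the start; "wrist_torque": the same for the moment, N m; "opening": opening from 0.0 (shut) to 1.0 (fully open).
Only numpy, scipy, OpenCV 4.12 (cv2) and the standard library are available. Lean on these libraries where they do the work, as an engineer would, in place of code of your own. Each camera call takes 0.05 s, during which the arm holds its last target.

### The job

Load every printed flange from the perforated deck into the carriage's tray, each flat on the tray floor with its boss up. Only then slide the carriage fully home against its end stop in the bay that has the row of nozzles behind it, and after that push that bay's door shut until its catch holds it fully closed. Leave the other bay's door standing open, and leave the plain disc without a boss, the jar and the ceramic plate where they are.

Things in the scene. Friction and masses are not known exactly. Their poses are not given: they have to be found in the camera images.
- flange1: Printed grey-brown metal flange, standing flat: a round flange 60 mm across and 12 mm thick with a round boss 30 mm across in its middle, 46 mm high overall, about 0.25 kg. Origin at the centre of its underside, z up along the boss. Starts on the deck (top 6 mm above the table). May be absent.
- flange2: Printed grey-brown metal flange, standing flat: a round flange 60 mm across and 12 mm thick with a round boss 30 mm across in its middle, 46 mm high overall, about 0.25 kg. Origin at the centre of its underside, z up along the boss. Starts on the deck (top 6 mm above the table). May be absent.
- flange3: Printed grey-brown metal flange, standing flat: a round flange 60 mm across and 12 mm thick with a round boss 30 mm across in its middle, 46 mm high overall, about 0.25 kg. Origin at the centre of its underside, z up along the boss. Starts on the deck (top 6 mm above the table). May be absent.
- flange4: Printed grey-brown metal flange, standing flat: a round flange 60 mm across and 12 mm thick with a round boss 30 mm across in its middle, 46 mm high overall, about 0.25 kg. Origin at the centre of its underside, z up along the boss. Starts on the deck (top 6 mm above the table). May be absent.
- flange5: Printed grey-brown metal flange, standing flat: a round flange 60 mm across and 12 mm thick with a round boss 30 mm across in its middle, 46 mm high overall, about 0.25 kg. Origin at the centre of its underside, z up along the boss. Starts on the deck (top 6 mm above the table). May be absent.
- flange6: Printed grey-brown metal flange, standing flat: a round flange 60 mm across and 12 mm thick with a round boss 30 mm across in its middle, 46 mm high overall, about 0.25 kg. Origin at the centre of its underside, z up along the boss. Starts on the deck (top 6 mm above the table). May be absent.
- coupon: Test coupon: a plain flat disc of the same metal, 60 mm across and 14 mm thick, with no boss, lying on the deck among the flanges; not part of the load. Origin at the centre of its underside.
- machine: Fixed two-bay blow-off machine: base 170 x 720 mm, rail along its y; at each end an open-topped bay (left +y, right -y), the last 240 mm of the base, with a 95 mm high outer end wall, a 55 mm back wall and a front door. Nothing stands between the bays. Origin on the table under the rail's middle; x points away from the robot; yaw up to 0.04 rad.
- tray_floor (a point): Centre of the upper face of the floor of the shallow open setter tray on the carriage, axes as the machine's; 28 mm above the table. Inside the tray measures 140 mm in x and 216 mm in y; its rim is 12 mm high. It takes six flanges flat, two in x by three in y (70 mm apart).
- tab_left (a point): Middle of the top edge of the upright black push tab at the carriage's +y end: a plate 60 mm wide (x), 8 mm thick (y), its top 88 mm above the table, standing from the tray's floor.
- tab_right (a point): The same for the push tab at the carriage's -y end.
- carriage (a joint): Slide of the carriage along the machine's y axis, in m: 0 in the middle, +0.21 at the end stop in the left bay, -0.21 at the end stop in the right bay. Slides against about 2.5 N of friction plus 6 N per m/s of damping and stays where it is left.
- door_left (a joint): Angle of the left bay's door in rad: 0 shut, 1.75 fully open; starts at 1.2 to 1.6. It stays where it is left (friction 0.08 N m); between 0.08 and 0.03 rad a sprung ball catch must be pushed over (about 2.5 N at the free edge, 4 N half-way along), which then holds it shut at 0.
- door_right (a joint): The same for the right bay's door, which is the mirror image.
- door_left_hinge (a point): On the left door's vertical hinge axis, at the door's top edge (100 mm above the table), at the bay's outer front corner. The door: panel 10 mm thick, 210 mm wide, 30 to 100 mm above the table, mid-plane through the axis. Shut, it runs from here along the machine's -y; it opens towards the robot. Handle block on its outer face: 27 mm out from the mid-plane, 186 to 198 mm from the hinge.
- door_right_hinge (a point): The same as door_left_hinge for the right door, mirrored: shut, it runs from the hinge along the machine's +y, and it also opens towards the robot.
- nozzle_head: Blow-off head with a row of six square grey nozzles that point to -x, 200 mm wide and 115 mm high, fixed behind one of the two bays (left or right, different from start to start). Origin on the table under its middle, 160 mm behind the machine's middle line; the nozzle tips are 45 mm in front of it.
- filter_box: Plain filter box, 180 mm wide, 100 mm high, with slots in front and a short round black collar on top, fixed behind the other bay. Origin on the table under it.
- jar: Bystander: white jar with a black cap, 64 mm across, 90 mm high.
- setter_plate: Bystander: white ceramic plate 120 x 90 x 10 mm lying on the table.
Mind the look-alikes: they are no part of the job. What is shaped like the flange4 but blue or turquoise is not meant.

How it is judged:
By the outcome, as a careful person would: the job done as asked, in the order asked, and still so for the second after the job is handed in, with the robot touching nothing.
Of flange1, flange2, flange3, flange4, flange5, flange6 only 4 to 6 are there at a start; the rules pass over those that are not, and their reading is None.
At some moment in a run one of flange1, flange2, flange3, flange4, flange5, flange6 may be knocked a few centimetres aside while the robot is not near it.
It also fails if it takes over 210 s, if anything falls off the work surface, if the arm or the gripper's body presses on something with over 40 N, if the wrist force passes 120 N, or if a joint passes its speed limit or range.

## Working session

There is one attempt and no reset: what is moved stays moved. The work goes in short steps, Python scripts to look and compute and a tool call to move; the robot and the scene stay as the last step left them, time stands still between calls to the robot, and variables do not carry over. Pictures are saved under pics/ and viewed, and the job is handed in when it is done.

Besides the shell and the picture viewer there is one more tool, called after ">>>" as name(argument=value, ...), one argument or row to a line, values as JSON. jog_arm: Moves the arm, as the interface text tells. Its arguments: {"type":"object","properties":{"series":{"type":"array"},"force":{"type":"number"}},"required":["series"]}

```bash
ls; mkdir -p pics; python3 - <<'E'
from rig import r
import cv2,numpy as np
print(r.sense(), r.hold_point_z)
for n in("scene","top"):
    p,d=r.grab_frame(n); cv2.imwrite(f"pics/{n}0.png",p[:,:,::-1]); np.savez(f"pics/{n}0.npz",p=p,d=d)
    print(n,r.get_calibration(n), (d>0).mean())
E
```

```text
pics
{'clock': 0.0, 'qpos': array([-1.28739164e+00,  3.53623731e-01,  1.63413367e+00, -3.67782592e-05,
        1.15517661e+00, -2.39119093e-03]), 'qvel': array([ 0.0007995 , -0.00048176,  0.00141598,  0.00079584, -0.00101825,
       -0.0009726 ]), 'joint_efforts': array([-2.53858881e-03, -6.05248547e+01, -3.42067802e+01, -2.12306991e-04,
        9.31449904e-03,  1.36808470e-05]), 'eef_pos': array([ 176.06451805, -599.20241702,  230.57711958]), 'tcp_rot': array([-3.11891948,  1.56945455,  1.87928025]), 'contact_force': array([ 0.99054994, -0.58978058, -1.25571462]), 'wrist_torque': array([ 0.02001299, -0.00510008,  0.04034799]), 'opening': 0.9958899961514297} 18.700000000000003
scene {'mtx': array([[495.55620401,   0.        , 250.5671475 ],
       [  0.        , 495.55620401, 199.88513036],
       [  0.        ,   0.        ,   1.        ]]), 'position': array([1392.50191264,  -51.85796753, 1329.05373087]), 'rotation': array([-2.53968048, -0.0110457 ,  1.49757013])} 0.9959004720052084
top {'mtx': array([[415.12980859,   0.        , 252.1660501 ],
       [  0.        , 415.12980859, 193.82297389],
       [  0.        ,   0.        ,   1.        ]]), 'position': array([ 422.53580473,   22.09386009, 1487.69176948]), 'rotation': array([-3.05302833, -0.01323835, -1.56811453])} 0.9959767659505209
```

View pics/scene0.png

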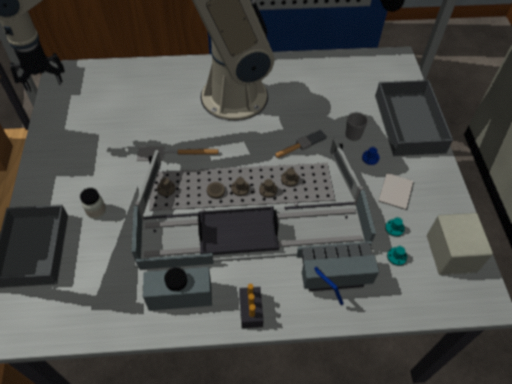

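View pics/top0.png

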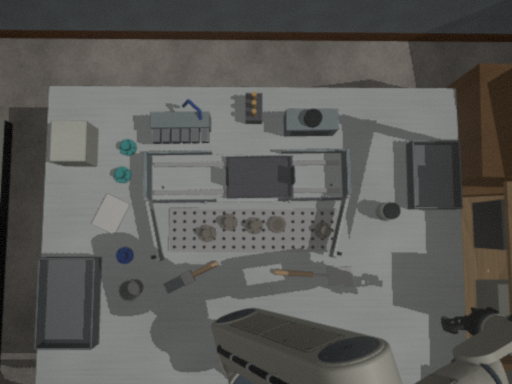

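```bash
cat > h.py <<'E'
from rig import r
import cv2,numpy as np
from scipy.spatial.transform import Rotation as R
def cal(n):
    c=r.get_calibration(n); return c['mtx'],np.array(c['position']),R.from_euler('xyz',c['rotation']).as_matrix()
def pts(n,d):
    K,t,M=cal(n); v,u=np.mgrid[:384,:512]
    X=np.stack([(u-K[0,2])/K[0,0]*d,(v-K[1,2])/K[1,1]*d,d],-1)
    return X@M.T+t
def ray(n,u,v,z):
    K,t,M=cal(n); w=M@np.array([(u-K[0,2])/K[0,0],(v-K[1,2])/K[1,1],1.]); return t+w*(z-t[2])/w[2]
def proj(n,P):
    K,t,M=cal(n); c=(np.asarray(P,float)-t)@M; return (c[...,:2]/c[...,2:])*K[0,0]+K[:2,2]
def snap(tag):
    o={}
    for n in("scene","top"):
        p,d=r.grab_frame(n); cv2.imwrite(f"pics/{n}{tag}.png",p[:,:,::-1]); np.savez(f"pics/{n}{tag}.npz",p=p,d=d); o[n]=(p,d)
    return o
def load(n,tag):
    f=np.load(f"pics/{n}{tag}.npz"); return f['p'],f['d']
def crop(n,tag,x0,y0,x1,y1,out,s=4):
    p,_=load(n,tag); cv2.imwrite(f"pics/{out}.png",cv2.resize(p[y0:y1,x0:x1,::-1],None,fx=s,fy=s,interpolation=cv2.INTER_CUBIC))
E
python3 - <<'E'
from h import *
for n in("scene","top"):
    p,d=load(n,0); P=pts(n,d)
    x,y,z=P[...,0],P[...,1],P[...,2]
    print(n,"table z",np.median(z[(x>250)&(x<800)&(abs(y)<600)]))
    m=(x>240)&(x<440)&(abs(y)<330)&(z>35)&(z<75)
    k,l,st,ce=cv2.connectedComponentsWithStats(m.astype(np.uint8))
    for i in range(1,k):
        if st[i,4]>12: 
            q=P[l==i]; print(i,st[i,4],ce[i].round(1),q.mean(0).round(1),q[:,2].max().round(1))
crop("top",0,130,80,360,270,"c_top0",3); crop("scene",0,120,130,390,310,"c_sc0",3)
E
```

```text
scene table z 4.579401809317005
1 114 [335.4 156.4] [364.8 320.3  56.4] 75.0
2 112 [155.4 171.4] [ 388.  -273.3   54.5] 74.8
5 76 [290.1 172.1] [416.1 163.2  49.8] 59.4
7 78 [164.4 181.5] [ 427.1 -244.    48.9] 59.0
8 25 [239.7 178.4] [434.1  -2.5  54. ] 59.5
top table z 6.114196301816946
1 25 [254.6 227.2] [434.7  -5.1  53.2] 60.9
2 65 [324.4 229.5] [ 427.3 -246.4   52.5] 59.6
3 75 [333.3 240.9] [ 388.4 -275.8   56.3] 74.4
4 76 [159.9 244.4] [375.2 318.6  54.6] 73.4
5 60 [206.6 232.9] [414.5 159.7  53. ] 58.0
```

View pics/c_top0.png

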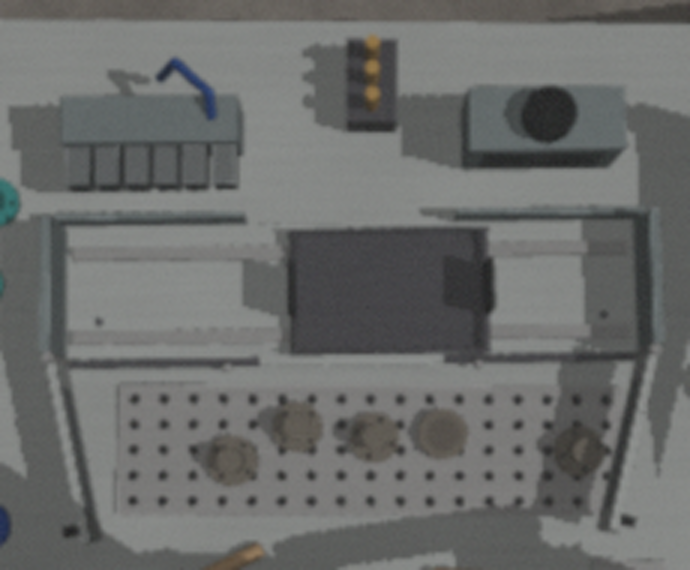

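View pics/c_sc0.png

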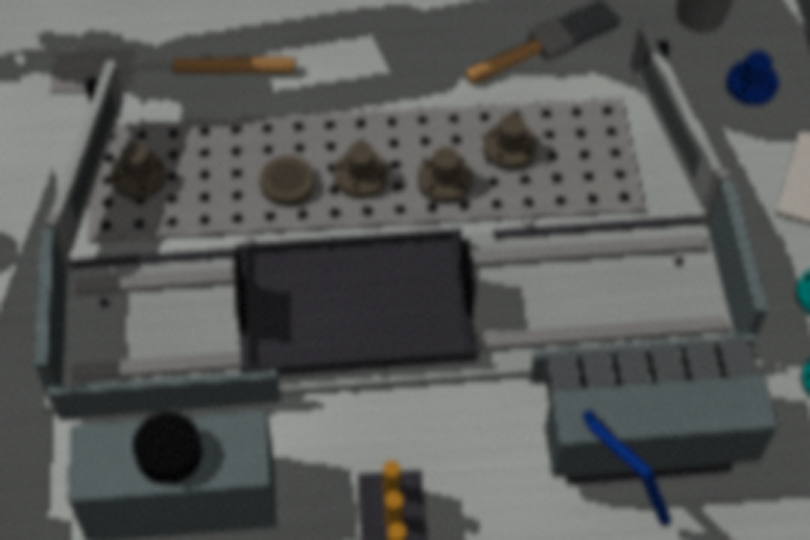

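```bash
python3 - <<'E'
from h import *
for n in("scene","top"):
    p,d=load(n,0); P=pts(n,d); x,y,z=P[...,0],P[...,1],P[...,2]
    for (a,b) in [(415,161),(446,83),(434,-3),(440,-80),(427,-245)]:
        m=(np.hypot(x-a,y-b)<32)
        hh=z[m]; mm=m&(z>hh.max()-12)
        u,v=proj(n,P[mm].mean(0)); 
        mf=m&(z>13)
        print(n,a,b,mm.sum(),P[mm].mean(0).round(1),(u.round(1),v.round(1)),'flange',mf.sum(),P[mf].mean(0).round(1),np.percentile(hh,[5,50,95]).round(1))
p,_=load("top",0)
cv2.imwrite("pics/z1.png",cv2.resize(p[200:256,150:250,::-1],None,fx=8,fy=8,interpolation=cv2.INTER_CUBIC))
cv2.imwrite("pics/z2.png",cv2.resize(p[200:260,262:352,::-1],None,fx=8,fy=8,interpolation=cv2.INTER_CUBIC))
E
```

```text
scene 415 161 54 [414.7 163.8  52.6] (np.float64(290.3), np.float64(171.3)) flange 233 [420.1 162.1  30.2] [ 4.8 20.2 54.9]
scene 446 83 63 [454.3  87.4  52.6] (np.float64(268.1), np.float64(182.3)) flange 207 [457.1  84.8  32.1] [ 5.8 21.3 54.9]
scene 434 -3 56 [441.   -2.2  53.5] (np.float64(239.9), np.float64(180.2)) flange 218 [444.9  -2.9  31.2] [10.  21.4 55.6]
scene 440 -80 190 [444.2 -81.9  21. ] (np.float64(215.6), np.float64(188.3)) flange 204 [444.3 -81.4  20.6] [ 6.8 20.3 25.3]
scene 427 -245 59 [ 426.3 -244.7   52.2] (np.float64(164.1), np.float64(180.7)) flange 249 [ 431.9 -243.9   29.5] [ 5.3 19.9 53.9]
top 415 161 58 [414.4 160.2  53.6] (np.float64(206.4), np.float64(232.9)) flange 219 [414.6 159.3  28.9] [ 7.  20.1 55.9]
top 446 83 46 [454.1  84.2  54.1] (np.float64(228.7), np.float64(221.4)) flange 195 [451.2  83.1  29.7] [ 4.2 20.2 55.3]
top 434 -3 791 [ 422.5   22.1 1487.7] (np.float64(233.1), np.float64(21.9)) flange 986 [ 425.7   16.8 1199.4] [  12.  1487.7 1487.7]
top 440 -80 103 [444.9 -84.   23.9] (np.float64(276.8), np.float64(224.4)) flange 198 [443.9 -83.8  21.3] [ 5.8 20.1 26.2]
top 427 -245 56 [ 426.9 -247.7   54.1] (np.float64(324.9), np.float64(229.6)) flange 221 [ 426.7 -245.2   29.1] [ 7.1 20.  56. ]
```

View pics/z1.png

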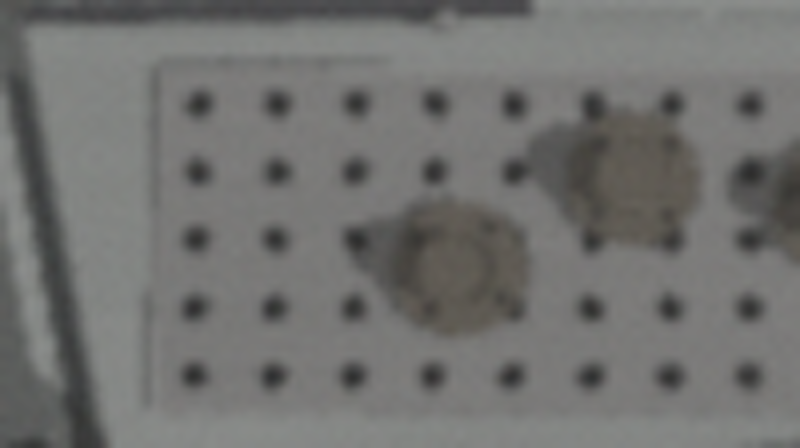

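View pics/z2.png

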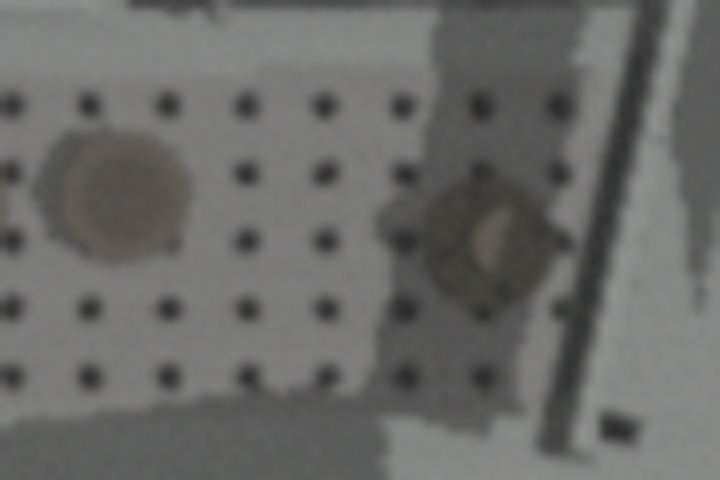

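```bash
python3 - <<'E'
from h import *
p,d=load("top",0)
cv2.imwrite("pics/z3.png",cv2.resize(p[145:210,210:310,::-1],None,fx=8,fy=8,interpolation=cv2.INTER_CUBIC))
cv2.imwrite("pics/z4.png",cv2.resize(p[140:260,140:240,::-1],None,fx=5,fy=5,interpolation=cv2.INTER_CUBIC))
p,d=load("scene",0)
cv2.imwrite("pics/z5.png",cv2.resize(p[195:260,185:295,::-1],None,fx=7,fy=7,interpolation=cv2.INTER_CUBIC))
E
```

```text
(no output)
```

View pics/z3.png

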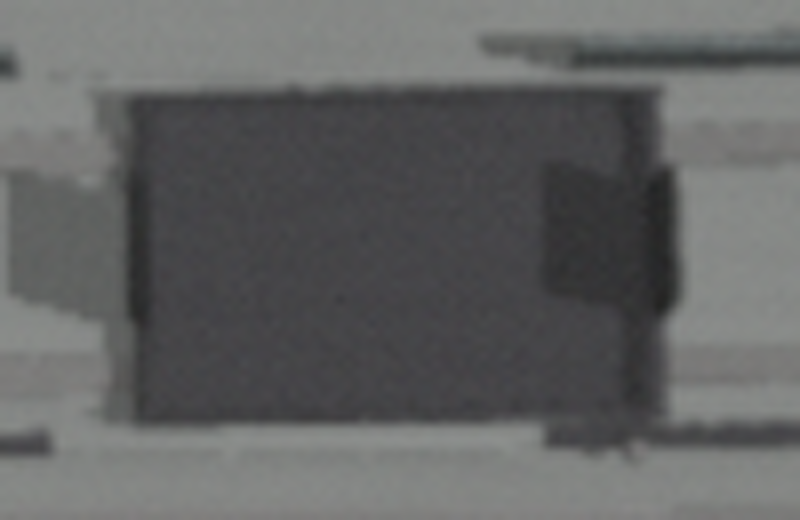

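View pics/z5.png

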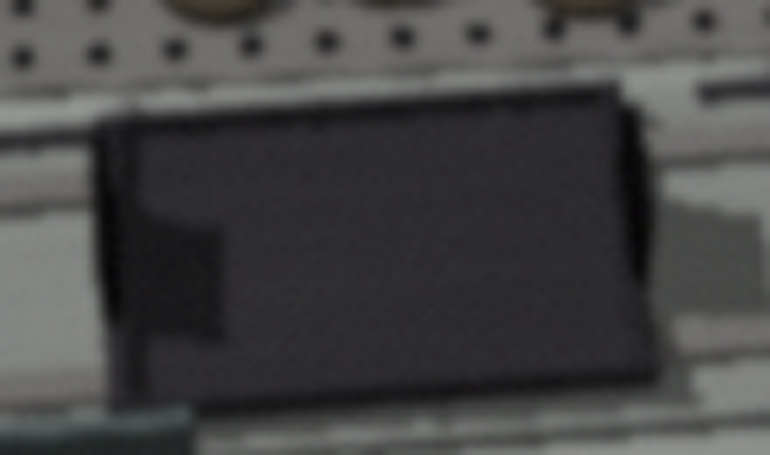

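View pics/z4.png

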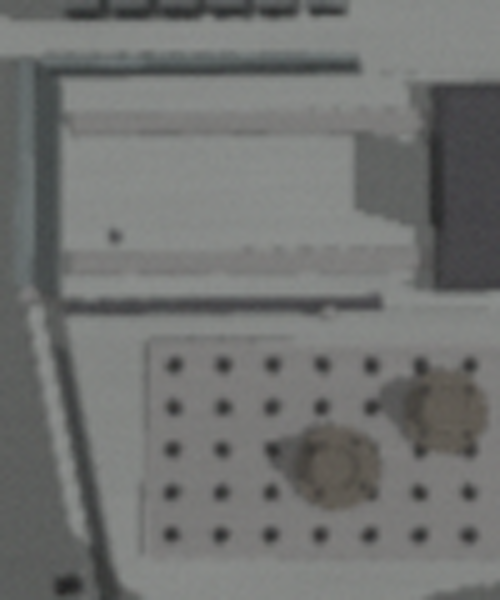

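```bash
python3 - <<'E'
from h import *
for nm,C in {"scene":[(199.3,212.9),(272.9,207.9),(278.6,248.6),(201.4,252.9)],"top":[(226.7,156.6),(292.2,156.1),(292.6,197.4),(227,197.6)]}.items():
    q=np.array([ray(nm,u,v,40)[:2] for u,v in C]); print(nm,q.round(1).tolist(),'ctr',q.mean(0).round(1))
for n in("scene","top"):
    p,d=load(n,0); P=pts(n,d); x,y,z=P[...,0],P[...,1],P[...,2]
    for s in(1,-1):
        m=(z>90)&(z<106)&(abs(y)>320)&(abs(y)<400)&(y*s>0)&(x>460)&(x<660)
        q=P[m]; print(n,s,'wall',m.sum(),q.mean(0).round(1),q[:,0].min().round(),q[:,0].max().round())
        m=(z>82)&(z<112)&(abs(y)>230)&(abs(y)<400)&(y*s>0)&(x>280)&(x<470)
        q=P[m]; f=np.polyfit(q[:,0],q[:,1],1) if len(q)>5 else 0
        print(n,s,'door',m.sum(),q.mean(0).round(1),'x',np.percentile(q[:,0],[2,98]).round(),'slope',f)
    for s in(1,-1):
        m=(z>48)&(z<64)&(abs(y)>150)&(abs(y)<330)&(y*s>0)&(x>560)&(x<660)
        q=P[m]; print(n,s,'back',m.sum(),q.mean(0).round(1))
    m=(abs(y)<60)&(abs(x-540)<40);print('tray z',np.median(z[m]))
E
```

```text
scene [[548.7, -134.8], [545.2, 94.5], [690.2, 97.1], [689.2, -130.8]] ctr [618.3 -18.5]
top [[682.6, 93.4], [685.5, -137.9], [539.1, -138.4], [537.6, 91.2]] ctr [611.2 -22.9]
scene 1 wall 253 [560.5 362.7  97. ] 460.0 660.0
scene 1 door 212 [397.9 330.2  96.6] x [326. 468.] slope [2.12142647e-01 2.45779370e+02]
scene -1 wall 73 [ 601.7 -323.3   95.7] 538.0 660.0
scene -1 door 186 [ 403.6 -280.    96.5] x [337. 467.] slope [  -0.23630401 -184.6028775 ]
scene 1 back 0 [nan nan nan]
scene -1 back 35 [ 611.8 -314.7   56.5]
tray z 28.47591694223115
top 1 wall 226 [561.4 360.5  97.7] 460.0 660.0
top 1 door 200 [393.3 327.2  97.6] x [326. 464.] slope [1.92972128e-01 2.51259247e+02]
top -1 wall 104 [ 599.  -324.6   97. ] 533.0 660.0
top -1 door 186 [ 401.6 -283.3   97.7] x [340. 467.] slope [  -0.22047461 -194.76276032]
top 1 back 0 [nan nan nan]
top -1 back 33 [ 609.8 -317.9   56.1]
tray z 24.700220688836566<stdin>:14: RuntimeWarning: Mean of empty slice.
  ret = um.true_divide(
```

```bash
python3 - <<'E'
from h import *
for n in("scene","top"):
    p,d=load(n,0); P=pts(n,d); x,y,z=P[...,0],P[...,1],P[...,2]
    # machine end walls: contiguous, top z 95
    for s in(1,-1):
        for xs in range(460,740,15):
            m=(z>86)&(z<106)&(abs(x-xs)<7.5)&(y*s>250)&(y*s<400)
            if m.sum(): print(n,s,xs,m.sum(),np.percentile(y[m],[5,50,95]).round(),end=' | ')
        print()
    g=p.mean(2)
    for Y in(-60,-20,20,50):
        xs=np.arange(515,715,4.)
        if n=="scene" and 0: pass
        uv=proj(n,np.stack([xs,0*xs+Y,0*xs+40],1))
        print(n,Y,[(int(a),int(b)) for a,b in zip(xs,cv2.remap(g.astype(np.float32),uv[:,:1].astype(np.float32),uv[:,1:].astype(np.float32),cv2.INTER_LINEAR)[:,0]) if a<565 or a>660])
E
```

```text
scene 1 460 18 [339. 344. 351.] | scene 1 475 22 [342. 345. 352.] | scene 1 490 18 [346. 350. 359.] | scene 1 505 21 [350. 354. 360.] | scene 1 520 27 [352. 357. 366.] | scene 1 535 22 [358. 364. 373.] | scene 1 550 20 [362. 367. 373.] | scene 1 565 17 [362. 366. 374.] | scene 1 580 25 [362. 368. 373.] | scene 1 595 17 [363. 369. 373.] | scene 1 610 23 [363. 367. 374.] | scene 1 625 22 [363. 369. 374.] | scene 1 640 20 [364. 369. 376.] | scene 1 655 21 [363. 368. 374.] | scene 1 670 26 [364. 369. 376.] | scene 1 685 20 [364. 369. 375.] | scene 1 715 12 [283. 318. 344.] | scene 1 730 141 [255. 299. 341.] | 
scene -1 460 19 [-299. -293. -290.] | scene -1 475 22 [-304. -297. -294.] | scene -1 490 18 [-308. -302. -297.] | scene -1 505 19 [-310. -304. -301.] | scene -1 520 22 [-315. -308. -304.] | scene -1 535 28 [-320. -312. -307.] | scene -1 550 21 [-325. -318. -314.] | scene -1 565 20 [-327. -321. -315.] | scene -1 580 21 [-326. -321. -315.] | scene -1 595 21 [-326. -320. -314.] | scene -1 610 20 [-325. -319. -314.] | scene -1 625 19 [-324. -320. -315.] | scene -1 640 22 [-325. -320. -
[... 3091 characters left out ...]
1), (687, 97), (691, 124), (695, 135), (699, 134), (703, 134), (707, 132), (711, 133)]
top 20 [(515, 133), (519, 130), (523, 127), (527, 131), (531, 137), (535, 125), (539, 81), (543, 64), (547, 68), (551, 68), (555, 70), (559, 70), (563, 70), (663, 71), (667, 70), (671, 69), (675, 69), (679, 66), (683, 73), (687, 104), (691, 128), (695, 133), (699, 133), (703, 132), (707, 132), (711, 134)]
top 50 [(515, 130), (519, 131), (523, 132), (527, 136), (531, 137), (535, 126), (539, 83), (543, 64), (547, 68), (551, 69), (555, 70), (559, 70), (563, 68), (663, 70), (667, 71), (671, 71), (675, 67), (679, 65), (683, 79), (687, 110), (691, 126), (695, 132), (699, 134), (703, 134), (707, 134), (711, 135)]
```

```bash
cat >> h.py <<'E'
def go(tgt,yaw=None):
    """print shift (cm, tool axes now) to world target, and rot vector (deg, tool axes) to make jaws along world angle yaw (tool down)"""
    s=r.sense(); M=R.from_euler('xyz',s['tcp_rot']).as_matrix(); e=s['eef_pos']
    sh=M.T@(np.array(tgt)-e)/10
    print('t',round(float(s['clock']),2),'eef',e.round(1),'F',s['contact_force'].round(1),'op',round(s['opening'],3),'shift cm',sh.round(2))
    if yaw is not None:
        best=None
        for k in(0,np.pi):
            a=yaw+k; z=np.array([np.cos(a),np.sin(a),0]); x=np.array([0,0,-1.]); T=np.stack([x,np.cross(z,x),z],1)
            rv=R.from_matrix(M.T@T).as_rotvec(degrees=True)
            print('rot',rv.round(2), 'shift after rot',(T.T@(np.array(tgt)-e)/10).round(2))
E
python3 - <<'E'
from h import *
s=r.sense(); print(R.from_euler('xyz',s['tcp_rot']).as_matrix().round(3))
go([426.5,-244,150],0.014)
E
```

```text
[[-0.     0.959  0.282]
 [ 0.001  0.282 -0.959]
 [-1.    -0.    -0.001]]
t 0.1 eef [ 176.1 -599.3  230.6] F [ 0.6  0.7 -1.2] op 1.001 shift cm [  8.1   34.04 -27.02]
rot [-7.443e+01 -6.000e-02 -4.000e-02] shift after rot [ 8.06 35.17 25.54]
rot [ 1.0557e+02 -5.0000e-02  6.0000e-02] shift after rot [  8.06 -35.17 -25.54]
```

>>> jog_arm(
  series=[
    [-7.44,0,0,0,0,0,1],
    [-7.44,0,0,0,0,0,1],
    [-7.44,0,0,0,0,0,1],
    [-7.44,0,0,0,0,0,1],
    [-7.44,0,0,0,0,0,1],
    [-7.44,0,0,0,0,0,1],
    [-7.44,0,0,0,0,0,1],
    [-7.44,0,0,0,0,0,1],
    [-7.44,0,0,0,0,0,1],
    [-7.44,0,0,0,0,0,1],
    [0,0,0,0,3.5,2.55,1],
    [0,0,0,0,3.5,2.55,1],
    [0,0,0,0,3.5,2.55,1],
    [0,0,0,0,3.5,2.55,1],
    [0,0,0,0,3.5,2.55,1],
    [0,0,0,0,3.5,2.55,1],
    [0,0,0,0,3.5,2.55,1],
  ],
)

```text
clock: 1.8
eef_pos: [352.0, -350.6, 231.2]
tcp_rot: [1.897, 1.571, 1.91]
contact_force: [0.5, -0.1, 0.3]
opening: 1.002
```

```bash
python3 - <<'E'
from h import *
go([426.5,-244,150],0.014)
snap(1); crop("top",1,130,80,360,270,"c_top1",3)
E
```

```text
t 1.8 eef [ 352.  -350.6  231.2] F [ 0.5 -0.1  0.3] op 1.002 shift cm [ 8.12 10.56  7.59]
rot [-0.04 -0.   -0.01] shift after rot [ 8.12 10.56  7.6 ]
rot [ 1.7996e+02 -2.0000e-02  1.0000e-02] shift after rot [  8.12 -10.56  -7.6 ]
```

View pics/c_top1.png

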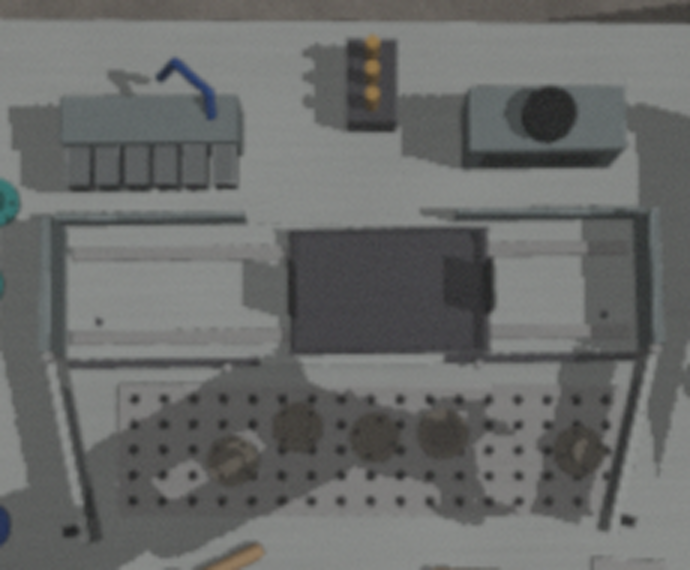

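>>> jog_arm(
  series=[
    [0,0,0,0,3.52,2.53,1],
    [0,0,0,0,3.52,2.53,1],
    [0,0,0,0,3.52,2.54,1],
    [0,0,0,4,0,0,1],
    [0,0,0,4,0,0,1],
    [0,0,0,3.1,0,0,1],
    [0,0,0,0,0,0,1],
  ],
)

```text
clock: 2.6
eef_pos: [423.1, -244.3, 116.7]
tcp_rot: [2.622, 1.563, 2.636]
contact_force: [-0.6, 0.2, -0.2]
opening: 0.993
```

```bash
python3 - <<'E'
from h import *
go([426.5,-244,34],0.014)
snap(2); crop("top",2,280,190,360,270,"c2",7);crop("scene",2,130,130,230,230,"c2s",6)
E
```

```text
t 2.6 eef [ 423.1 -244.3  116.7] F [-0.6  0.2 -0.2] op 0.993 shift cm [ 8.27 -0.    0.39]
rot [-0.02 -0.37 -0.21] shift after rot [8.27 0.03 0.34]
rot [179.98  -0.34   0.59] shift after rot [ 8.27 -0.03 -0.34]
```

View pics/c2.png

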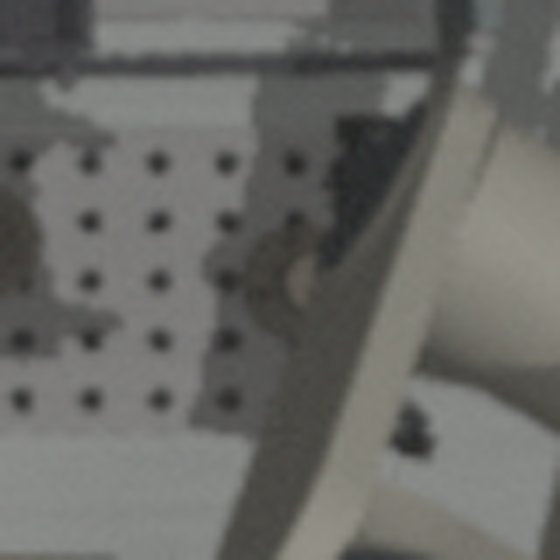

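View pics/c2s.png

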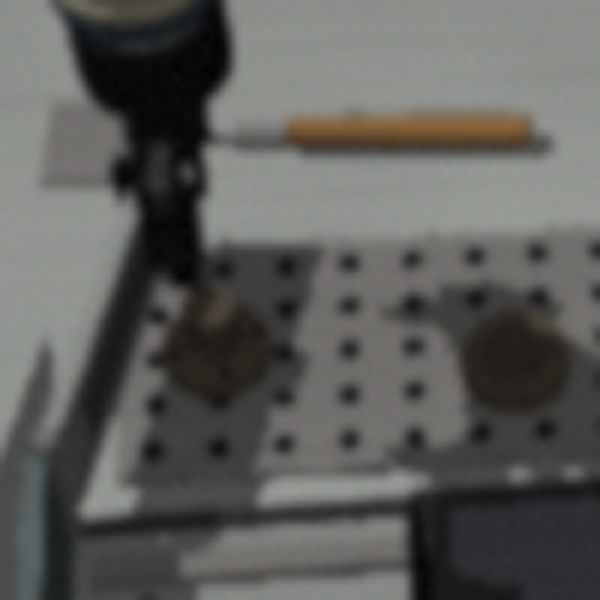

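>>> jog_arm(
  series=[
    [0,-0.37,-0.2,2.5,0,0.34,1],
    [0,0,0,2.5,0,0,1],
    [0,0,0,1.5,0,0,1],
    [0,0,0,1,0,0,1],
    [0,0,0,0.7,0,0,1],
    [0,0,0,0,0,0,1],
    [0,0,0,0,0,0,1],
  ],
)

```text
clock: 3.4
eef_pos: [430.3, -246.2, 39.1]
tcp_rot: [-0.502, 1.562, -0.488]
contact_force: [0.1, -0.6, -0.3]
opening: 1.002
```

```bash
python3 - <<'E'
from h import *
go([426.5,-244,34],0.014)
snap(3); crop("scene",3,130,130,230,230,"c3s",6)
E
```

```text
t 3.4 eef [ 430.3 -246.2   39.1] F [ 0.1 -0.6 -0.3] op 1.002 shift cm [ 0.51  0.23 -0.38]
rot [-0.03  0.43  0.24] shift after rot [ 0.51  0.23 -0.37]
rot [179.97   0.37  -0.67] shift after rot [ 0.51 -0.23  0.37]
```

View pics/c3s.png

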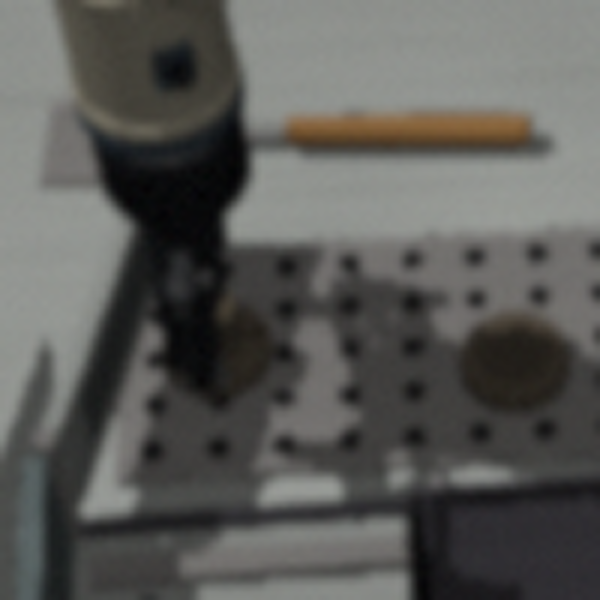

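```bash
python3 - <<'E'
from h import *
go([426.5,-246,34],0.014)
f=lambda P:((proj("scene",P)-130)*6).round()
e=r.sense()['eef_pos']
print(f([426.5,-246,52]),f([426.5,-246,18]),f(e),f(e+[45,0,10]),f(e+[-45,0,10]),f(e+[45,0,70]))
for n in("scene","top"):
  p,d=load(n,3);P=pts(n,d);x,y,z=P[...,0],P[...,1],P[...,2]
  m=(np.hypot(x-425,y+245)<70)&(z>50)&(z<120); print(n,m.sum(),P[m].mean(0).round(1))
  m=(abs(x-425)<70)&(abs(y+245)<60)&(z>60)&(z<75); print(n,m.sum(),P[m].mean(0).round(1), np.percentile(P[m],[5,95],axis=0).round())
E
```

```text
t 3.5 eef [ 430.2 -246.1   39.1] F [ 0.1  0.5 -0.1] op 1.001 shift cm [ 0.5   0.02 -0.38]
rot [-0.03  0.44  0.24] shift after rot [ 0.51  0.02 -0.37]
rot [179.97   0.38  -0.68] shift after rot [ 0.51 -0.02  0.37]
[202. 305.] [210. 342.] [205. 325.] [200. 383.] [204. 247.] [184. 315.]
scene 226 [ 443.2 -274.9   82.9]
scene 61 [ 453.9 -274.8   67.3] [[ 399. -297.   61.]
 [ 491. -234.   73.]]
top 37 [ 426.5 -258.6   96.3]
top 3 [ 450.7 -249.8   70.6] [[ 395. -271.   68.]
 [ 486. -236.   73.]]
```

>>> jog_arm(
  series=[
    [0,0.43,0.24,0.5,0,-0.3,1],
    [0,0,0,0,0,0,1],
    [0,0,0,0,0,0,1],
    [0,0,0,0,0,0,1],
    [0,0,0,0,0,0,1],
  ],
)

```text
clock: 4.0
eef_pos: [426.8, -245.8, 33.3]
tcp_rot: [2.559, 1.57, 2.573]
contact_force: [1.0, 0.1, -0.3]
opening: 0.997
```

```bash
python3 - <<'E'
from h import *
go([426.5,-246,34],0.014)
E
```

```text
t 4.0 eef [ 426.8 -245.8   33.3] F [ 1.   0.1 -0.3] op 0.997 shift cm [-0.07 -0.01 -0.03]
rot [-0.02 -0.06 -0.04] shift after rot [-0.07 -0.01 -0.03]
rot [ 1.7998e+02 -6.0000e-02  9.0000e-02] shift after rot [-0.07  0.01  0.03]
```

>>> jog_arm(
  series=[
    [0,0,0,0,0,0,0],
    [0,0,0,0,0,0,0],
    [0,0,0,0,0,0,0],
    [0,0,0,0,0,0,0],
    [0,0,0,0,0,0,0],
    [0,0,0,0,0,0,0],
    [0,0,0,0,0,0,0],
    [0,0,0,0,0,0,0],
    [0,0,0,-1,0,0,0],
    [0,0,0,-2,0,0,0],
    [0,0,0,-3,0,0,0],
    [0,0,0,-3,0,0,0],
    [0,0,0,-3,0,0,0],
    [0,0,0,0,0,0,0],
  ],
  force=60,
)

```text
clock: 5.4
eef_pos: [428.9, -247.1, 157.3]
tcp_rot: [-0.521, 1.565, -0.508]
contact_force: [0.3, 0.3, -1.6]
opening: 0.326
```

```bash
python3 - <<'E'
from h import *
go([426.5,-246,154],0.014)
snap(4); crop("scene",4,120,80,290,260,"c4s",4)
c=np.array([615,-20]);th=0.014
for a in[(26,-69),(-26,-23),(26,23),(-26,69)]:
    print((c+R.from_euler('z',th).as_matrix()[:2,:2]@np.array(a)).round(1))
E
```

```text
t 5.4 eef [ 428.9 -247.1  157.3] F [ 0.3  0.3 -1.6] op 0.326 shift cm [ 0.33  0.12 -0.24]
rot [-0.03  0.27  0.15] shift after rot [ 0.33  0.11 -0.24]
rot [179.97   0.24  -0.42] shift after rot [ 0.33 -0.11  0.24]
[642.  -88.6]
[589.3 -43.4]
[640.7   3.4]
[588.   48.6]
```

View pics/c4s.png

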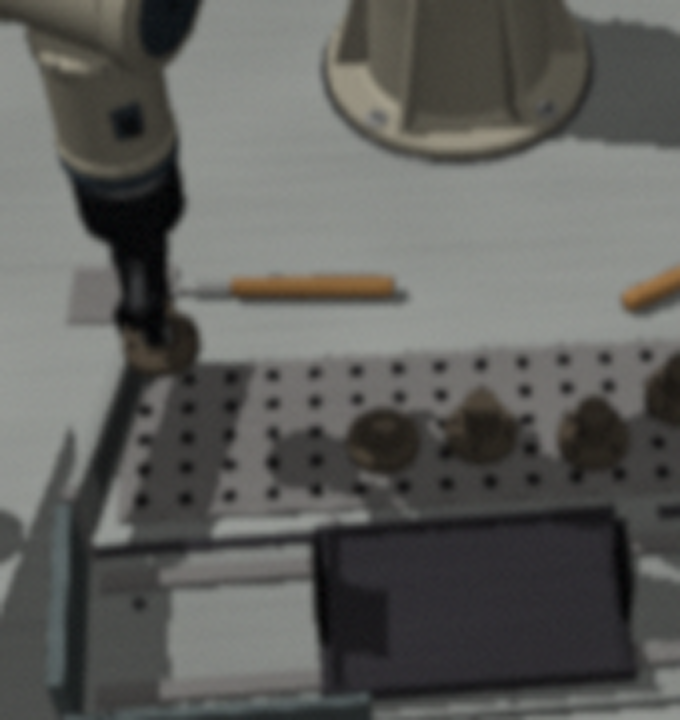

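>>> jog_arm(
  series=[
    [0,0,0,0,2.57,3.62,0],
    [0,0,0,0,2.57,3.62,0],
    [0,0,0,0,2.57,3.62,0],
    [0,0,0,0,2.57,3.62,0],
    [0,0,0,0,2.57,3.62,0],
    [0,0,0,0,2.57,3.62,0],
    [0,0,0,3,0,0,0],
    [0,0,0,3,0,0,0],
    [0,0,0,0,0,0,0],
    [0,0,0,0,0,0,0],
    [0,0,0,0,0,0,0],
  ],
)

```text
clock: 6.6
eef_pos: [642.4, -89.1, 94.0]
tcp_rot: [1.614, 1.57, 1.627]
contact_force: [-0.2, -0.0, -2.9]
opening: 0.327
```

```bash
python3 - <<'E'
from h import *
go([642,-88.6,56],0.014)
snap(5); crop("scene",5,180,140,300,260,"c5s",5);crop("top",5,210,140,310,240,"c5t",6)
E
```

```text
t 6.6 eef [642.4 -89.1  94. ] F [-0.2 -0.  -2.9] op 0.327 shift cm [ 3.8   0.05 -0.04]
rot [-0.05 -0.   -0.03] shift after rot [ 3.8   0.05 -0.04]
rot [ 1.7995e+02 -5.0000e-02  0.0000e+00] shift after rot [ 3.8  -0.05  0.04]
```

View pics/c5s.png

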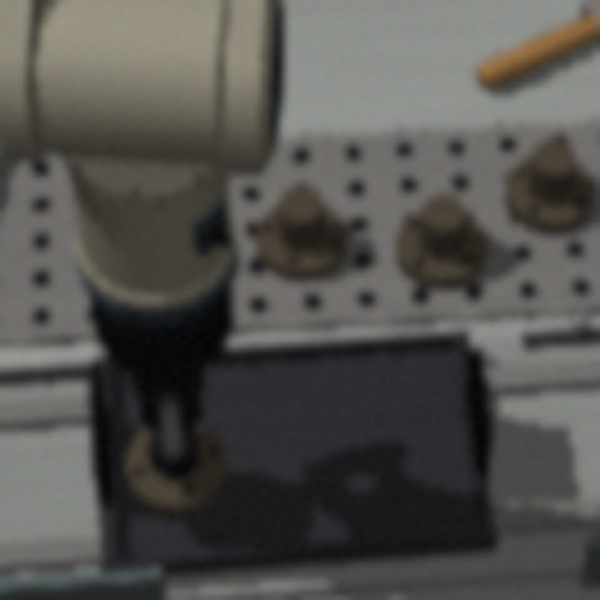

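View pics/c5t.png

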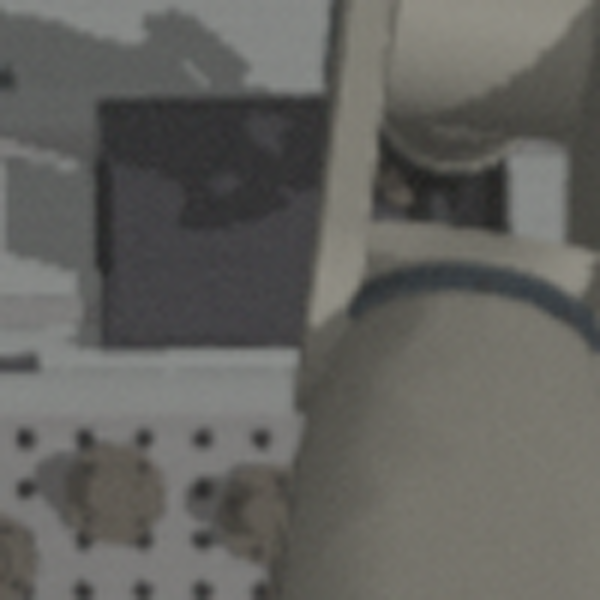

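>>> jog_arm(
  series=[
    [0,0,0,1.5,0,0,0],
    [0,0,0,1.2,0,0,0],
    [0,0,0,0.7,0,0,0],
    [0,0,0,0.35,0,0,0],
    [0,0,0,0,0,0,0],
    [0,0,0,0,0,0,0],
    [0,0,0,0,0,0,0],
  ],
)

```text
clock: 7.4
eef_pos: [641.6, -88.7, 55.6]
tcp_rot: [2.712, 1.569, 2.726]
contact_force: [-2.5, 0.0, 3.2]
opening: 0.325
```

>>> jog_arm(
  series=[
    [0,0,0,0,0,0,0.65],
    [0,0,0,0,0,0,0.65],
    [0,0,0,0,0,0,0.65],
    [0,0,0,-1,0,0,0.65],
    [0,0,0,-3,0,0,0.65],
    [0,0,0,-3,0,0,0.65],
    [0,0,0,-3,0,0,0.65],
    [0,0,0,-2,-3,0,1],
    [0,0,0,0,-5,0,1],
    [0,0,0,0,-5,0,1],
    [0,0,0,0,-5,0,1],
    [0,0,0,0,0,0,1],
  ],
)

```text
clock: 8.6
eef_pos: [644.3, -274.9, 176.5]
tcp_rot: [-1.213, 1.569, -1.204]
contact_force: [-0.0, 0.1, 0.1]
opening: 0.999
```

```bash
cat >> h.py <<'E'
def find(tag,guess,h=46,base=6):
    for n in("scene","top"):
        p,d=load(n,tag); P=pts(n,d); x,y,z=P[...,0],P[...,1],P[...,2]
        for (a,b) in guess:
            m=(np.hypot(x-a,y-b)<40)&(z>base+32)&(z<base+h+12)
            print(n,(a,b),m.sum(),P[m].mean(0).round(1) if m.sum() else '')
E
python3 - <<'E'
from h import *
go([441,-4,150],0.014)
snap(6); crop("scene",6,120,130,390,310,"c6s",3);crop("top",6,130,80,360,270,"c6t",3)
find(6,[(414.5,162),(454,86),(438,-4)]); find(6,[(642,-89)],base=28)
E
```

```text
t 8.6 eef [ 644.3 -274.9  176.5] F [-0.   0.1  0.1] op 0.999 shift cm [  2.58  27.28 -20.08]
rot [-0.27  0.04  0.12] shift after rot [  2.65  27.37 -19.94]
rot [ 1.7973e+02  1.8000e-01 -7.0000e-02] shift after rot [  2.65 -27.37  19.94]
scene (414.5, 162) 77 [416.2 163.   50.2]
scene (454, 86) 75 [455.5  87.4  50.4]
scene (438, -4) 78 [443.1  -2.4  49.8]
top (414.5, 162) 60 [414.8 159.7  53.7]
top (454, 86) 57 [454.5  84.6  53. ]
top (438, -4) 58 [442.   -5.5  53.8]
scene (642, -89) 90 [644.7 -87.1  73.1]
top (642, -89) 62 [642.9 -90.3  74.5]
```

View pics/c6s.png

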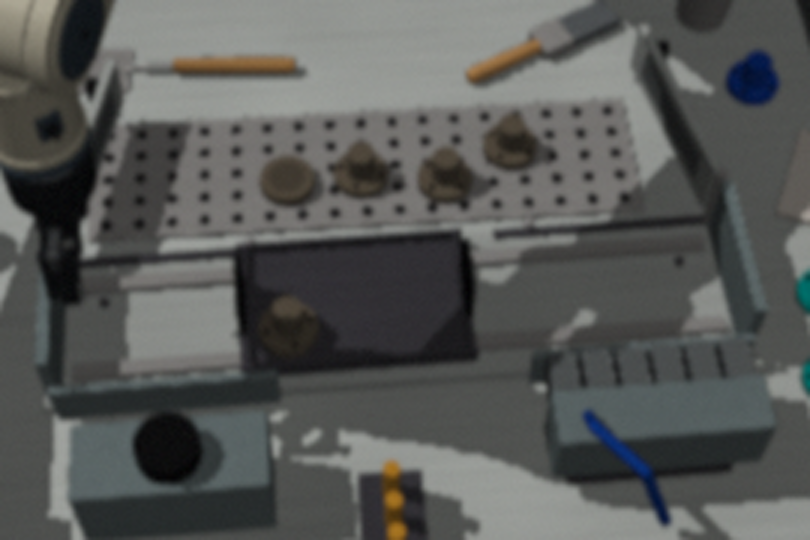

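View pics/c6t.png

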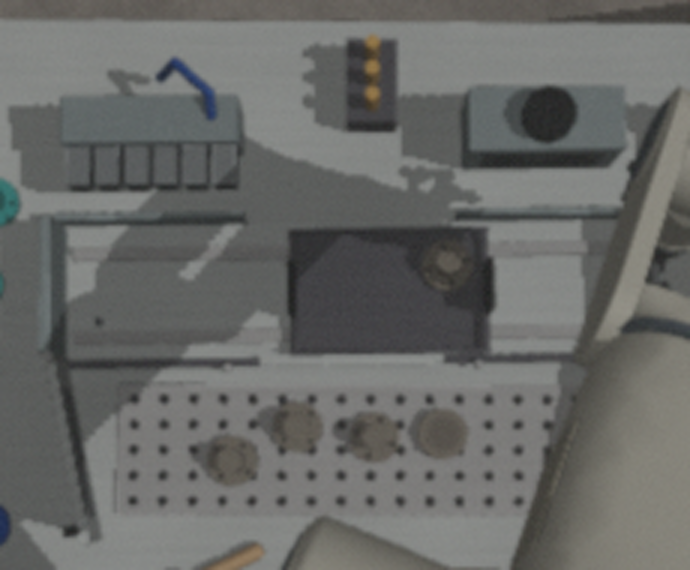

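>>> jog_arm(
  series=[
    [0,0,0,0,3.91,-2.85,1],
    [0,0,0,0,3.91,-2.85,1],
    [0,0,0,0,3.91,-2.85,1],
    [0,0,0,0,3.91,-2.85,1],
    [0,0,0,0,3.91,-2.85,1],
    [0,0,0,0,3.91,-2.85,1],
    [0,0,0,0,3.91,-2.85,1],
    [0,0,0,3,0,0,1],
    [0,0,0,3,0,0,1],
    [0,0,0,3,0,0,1],
    [0,0,0,0,0,0,1],
    [0,0,0,0,0,0,1],
    [0,0,0,0,0,0,1],
  ],
)

```text
clock: 10.0
eef_pos: [442.0, 2.6, 87.3]
tcp_rot: [0.745, 1.57, 0.759]
contact_force: [0.4, 0.5, 0.3]
opening: 1.0
```

```bash
python3 - <<'E'
from h import *
snap(7); crop("scene",7,180,130,310,230,"c7s",6)
go([441.5,-4,32],0.014)
E
```

```text
t 10.1 eef [442.2   2.4  87.3] F [ 0.3 -0.4  0.8] op 1.0 shift cm [ 5.53 -0.64 -0.08]
rot [-0.02  0.08 -0.04] shift after rot [ 5.53 -0.63 -0.07]
rot [ 1.7998e+02 -7.0000e-02 -1.3000e-01] shift after rot [5.53 0.63 0.07]
```

View pics/c7s.png

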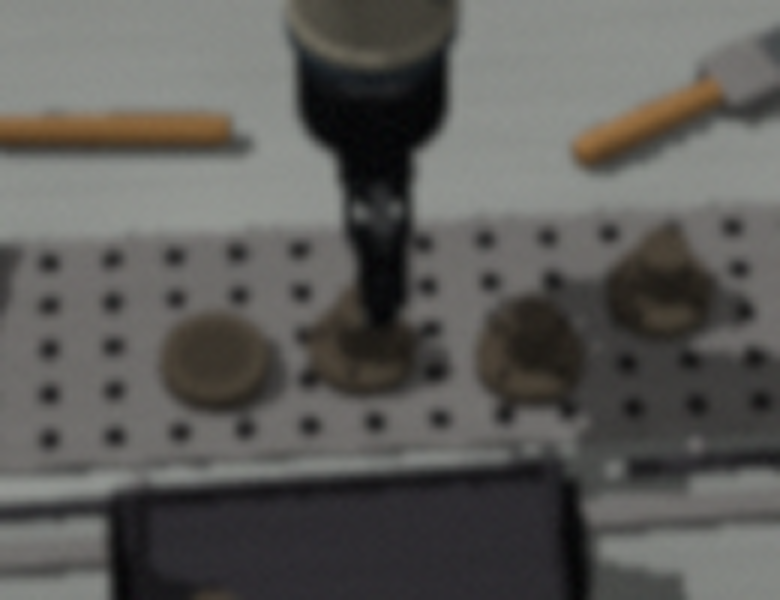

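>>> jog_arm(
  series=[
    [0,0,0,1,-0.6,-0.1,1],
    [0,0,0,2,0,0,1],
    [0,0,0,1.5,0,0,1],
    [0,0,0,1,0,0,1],
    [0,0,0,0,0,0,1],
    [0,0,0,0,0,0,1],
    [0,0,0,0,0,0,1],
    [0,0,0,0,0,0,0],
    [0,0,0,0,0,0,0],
    [0,0,0,0,0,0,0],
    [0,0,0,0,0,0,0],
    [0,0,0,0,0,0,0],
    [0,0,0,0,0,0,0],
    [0,0,0,0,0,0,0],
    [0,0,0,0,0,0,0],
  ],
)

```text
clock: 11.6
eef_pos: [440.3, -3.7, 31.4]
tcp_rot: [2.412, 1.57, 2.425]
contact_force: [-1.8, -0.1, 9.0]
opening: 0.326
```

```bash
python3 - <<'E'
from h import *
go([589.3,-43.4,56],0.014)
E
```

```text
t 11.6 eef [440.3  -3.7  31.4] F [-1.8 -0.1  9. ] op 0.326 shift cm [-2.48 -4.17 14.84]
rot [-0.02 -0.05 -0.04] shift after rot [-2.46 -4.18 14.84]
rot [ 1.7998e+02 -6.0000e-02  7.0000e-02] shift after rot [ -2.46   4.18 -14.84]
```

>>> jog_arm(
  series=[
    [0,0,0,-1,0,0,0],
    [0,0,0,-3,0,0,0],
    [0,0,0,-4,0,0,0],
    [0,0,0,-1,-1.05,3.71,0],
    [0,0,0,0,-1.05,3.71,0],
    [0,0,0,0,-1.05,3.71,0],
    [0,0,0,0,-1.05,3.71,0],
    [0,0,0,2,0,0,0],
    [0,0,0,2,0,0,0],
    [0,0,0,0,0,0,0],
    [0,0,0,0,0,0,0],
    [0,0,0,0,0,0,0],
    [0,0,0,0,0,0,0],
  ],
)

```text
clock: 12.9
eef_pos: [589.8, -43.7, 82.0]
tcp_rot: [0.622, 1.57, 0.635]
contact_force: [0.4, 0.4, -1.9]
opening: 0.33
```

```bash
python3 - <<'E'
from h import *
snap(8); crop("scene",8,170,130,310,260,"c8s",5)
go([589.3,-43.4,54],0.014)
E
```

```text
t 13.0 eef [589.6 -43.8  81.7] F [ 0.3  1.  -2.9] op 0.329 shift cm [ 2.77  0.03 -0.03]
rot [-0.02  0.02 -0.03] shift after rot [ 2.77  0.04 -0.03]
rot [ 1.7998e+02 -5.0000e-02 -2.0000e-02] shift after rot [ 2.77 -0.04  0.03]
```

View pics/c8s.png

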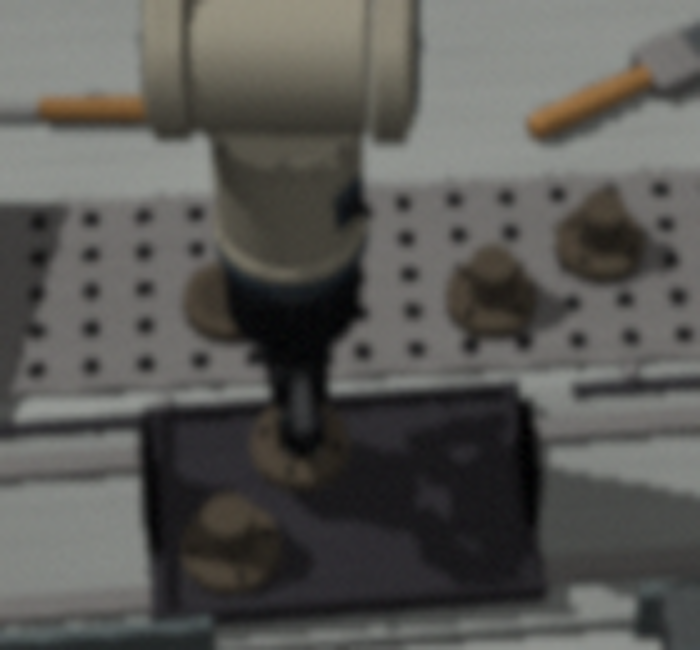

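>>> jog_arm(
  series=[
    [0,0,0,1.2,0,0,0],
    [0,0,0,0.8,0,0,0],
    [0,0,0,0.5,0,0,0],
    [0,0,0,0.25,0,0,0],
    [0,0,0,0,0,0,0],
    [0,0,0,0,0,0,0],
    [0,0,0,0,0,0,0.65],
    [0,0,0,0,0,0,0.65],
    [0,0,0,0,0,0,0.65],
    [0,0,0,-1,0,0,0.65],
    [0,0,0,-3,0,0,0.65],
    [0,0,0,-3,0,0,0.65],
    [0,0,0,-2,0,0,0.65],
    [0,0,0,0,3.2,-3.4,1],
    [0,0,0,0,3.2,-3.4,1],
    [0,0,0,0,3.2,-3.4,1],
    [0,0,0,0,3.2,-3.4,1],
    [0,0,0,0,0,0,1],
    [0,0,0,0,0,0,1],
  ],
)

```text
clock: 14.9
eef_pos: [451.6, 83.0, 144.3]
tcp_rot: [0.941, 1.57, 0.957]
contact_force: [1.9, 0.4, -0.3]
opening: 0.999
```

```bash
python3 - <<'E'
from h import *
snap(9); crop("scene",9,170,130,310,260,"c9s",5)
go([453.5,85.5,33],0.014)
find(9,[(414.5,162),(454,86)])
E
```

```text
t 15.0 eef [452.8  82.2 144.1] F [ 0.5 -0.3 -0.5] op 1.001 shift cm [11.11  0.32  0.07]
rot [-0.03  0.04 -0.05] shift after rot [11.11  0.33  0.07]
rot [ 1.7997e+02 -7.0000e-02 -7.0000e-02] shift after rot [11.11 -0.33 -0.07]
scene (414.5, 162) 74 [416.5 163.   51.4]
scene (454, 86) 75 [455.   87.4  50.1]
top (414.5, 162) 0 
top (454, 86) 0
```

View pics/c9s.png

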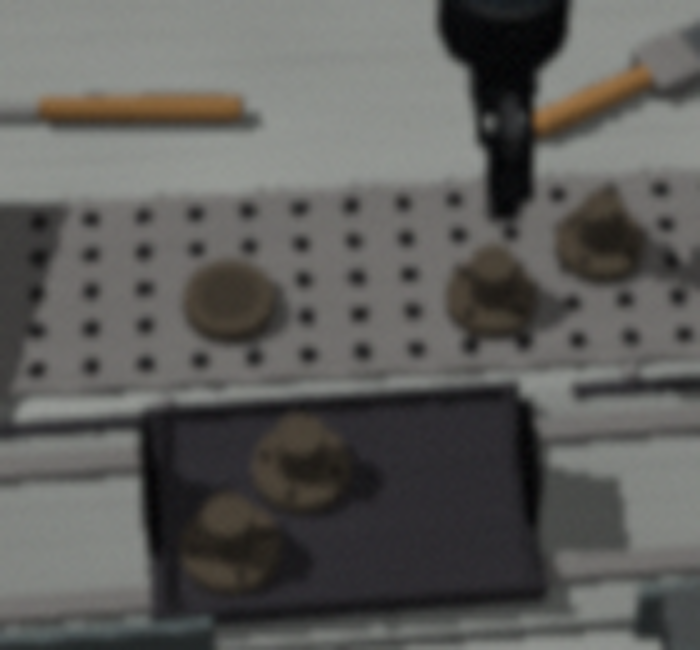

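>>> jog_arm(
  series=[
    [0,0,0,3,0.3,0.1,1],
    [0,0,0,3,0,0,1],
    [0,0,0,2.5,0,0,1],
    [0,0,0,1.6,0,0,1],
    [0,0,0,1,0,0,1],
    [0,0,0,0,0,0,1],
    [0,0,0,0,0,0,1],
    [0,0,0,0,0,0,1],
    [0,0,0,0,0,0,0],
    [0,0,0,0,0,0,0],
    [0,0,0,0,0,0,0],
    [0,0,0,0,0,0,0],
    [0,0,0,0,0,0,0],
    [0,0,0,0,0,0,0],
    [0,0,0,0,0,0,0],
    [0,0,0,0,0,0,0],
  ],
)

```text
clock: 16.6
eef_pos: [452.4, 85.5, 33.0]
tcp_rot: [2.412, 1.57, 2.425]
contact_force: [-2.2, -0.2, 9.2]
opening: 0.327
```

```bash
python3 - <<'E'
from h import *
go([640.7,3.4,56],0.014)
E
```

```text
t 16.6 eef [452.4  85.5  33. ] F [-2.2 -0.2  9.2] op 0.327 shift cm [-2.32 -8.46 18.71]
rot [-0.02 -0.05 -0.04] shift after rot [-2.3  -8.47 18.71]
rot [ 1.7998e+02 -7.0000e-02  8.0000e-02] shift after rot [ -2.3    8.47 -18.71]
```

>>> jog_arm(
  series=[
    [0,0,0,-1,0,0,0],
    [0,0,0,-3,0,0,0],
    [0,0,0,-4,0,0,0],
    [0,0,0,-1,-1.7,3.74,0],
    [0,0,0,0,-1.7,3.74,0],
    [0,0,0,0,-1.7,3.74,0],
    [0,0,0,0,-1.7,3.74,0],
    [0,0,0,0,-1.67,3.75,0],
    [0,0,0,2,0,0,0],
    [0,0,0,2,0,0,0],
    [0,0,0,0,0,0,0],
    [0,0,0,0,0,0,0],
    [0,0,0,0,0,0,0],
    [0,0,0,0,0,0,0],
  ],
)

```text
clock: 18.0
eef_pos: [641.3, 3.4, 83.5]
tcp_rot: [0.738, 1.57, 0.752]
contact_force: [0.4, 0.7, -4.2]
opening: 0.327
```

```bash
python3 - <<'E'
from h import *
snap(10); crop("scene",10,170,130,310,260,"c10s",5)
go([640.7,3.4,55.5],0.014)
E
```

```text
t 18.1 eef [641.1   3.4  83.2] F [-0.4 -0.2 -3.4] op 0.325 shift cm [ 2.77  0.   -0.04]
rot [-0.02  0.02 -0.04] shift after rot [ 2.77  0.   -0.04]
rot [ 1.7998e+02 -6.0000e-02 -3.0000e-02] shift after rot [ 2.77 -0.    0.04]
```

View pics/c10s.png

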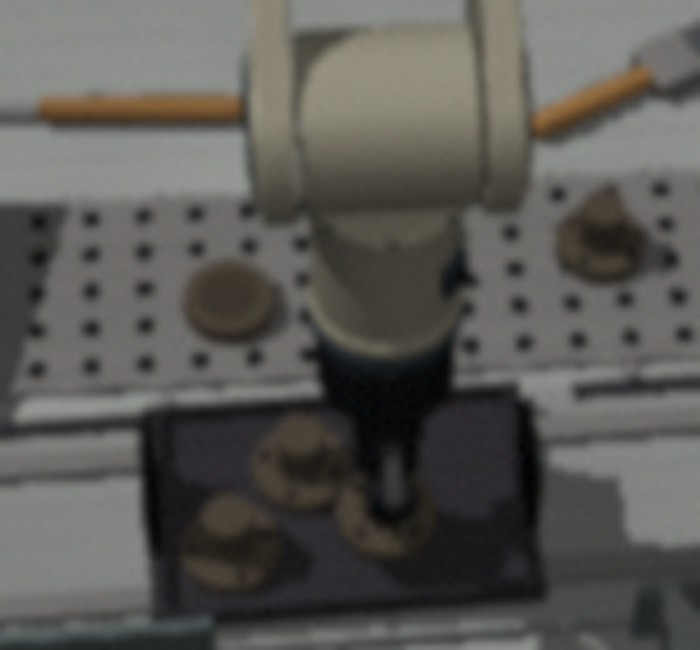

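>>> jog_arm(
  series=[
    [0,0,0,1.2,0,0,0],
    [0,0,0,0.8,0,0,0],
    [0,0,0,0.5,0,0,0],
    [0,0,0,0.25,0,0,0],
    [0,0,0,0,0,0,0],
    [0,0,0,0,0,0,0],
    [0,0,0,0,0,0,0.65],
    [0,0,0,0,0,0,0.65],
    [0,0,0,0,0,0,0.65],
    [0,0,0,-1,0,0,0.65],
    [0,0,0,-3,0,0,0.65],
    [0,0,0,-3,0,0,0.65],
    [0,0,0,-2,0,0,0.65],
    [0,0,0,0,2.68,-3.73,1],
    [0,0,0,0,2.68,-3.73,1],
    [0,0,0,0,2.68,-3.73,1],
    [0,0,0,0,2.68,-3.73,1],
    [0,0,0,0,2.68,-3.73,1],
    [0,0,0,0,2.68,-3.73,1],
    [0,0,0,0,0,0,1],
  ],
)

```text
clock: 20.1
eef_pos: [410.4, 162.5, 145.4]
tcp_rot: [2.917, 1.567, 2.934]
contact_force: [-0.0, -0.1, -0.4]
opening: 1.0
```

```bash
python3 - <<'E'
from h import *
snap(11); crop("scene",11,170,130,310,260,"c11s",5)
go([414.5,161.5,33],0.014)
find(11,[(414.5,162)])
E
```

```text
t 20.2 eef [414.8 161.7 145.9] F [-0.2 -0.3 -0.3] op 0.999 shift cm [11.29 -0.03 -0.04]
rot [ 0.1   0.03 -0.06] shift after rot [11.29 -0.02 -0.03]
rot [-1.799e+02  1.000e-01  5.000e-02] shift after rot [11.29  0.02  0.03]
scene (414.5, 162) 74 [416.2 163.4  51.2]
top (414.5, 162) 0
```

View pics/c11s.png

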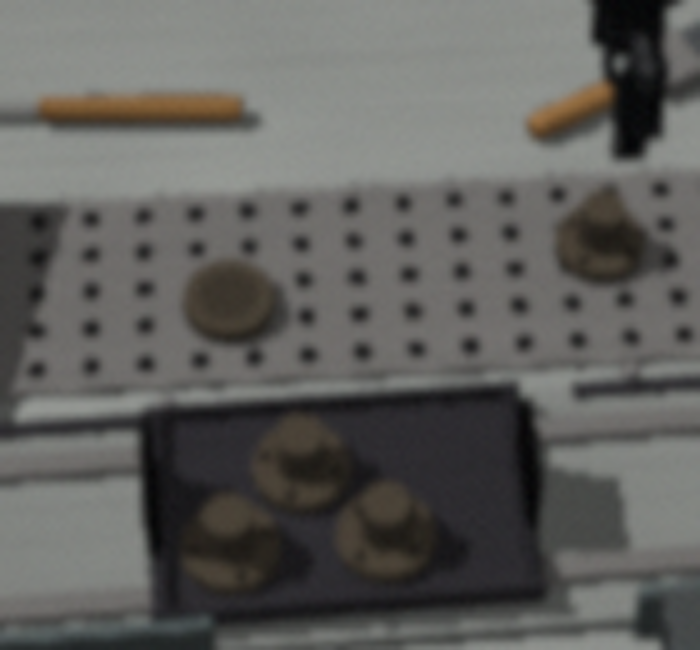

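>>> jog_arm(
  series=[
    [0,0,0,3,0,0,1],
    [0,0,0,3,0,0,1],
    [0,0,0,2.5,0,0,1],
    [0,0,0,1.7,0,0,1],
    [0,0,0,1,0,0,1],
    [0,0,0,0,0,0,1],
    [0,0,0,0,0,0,1],
    [0,0,0,0,0,0,1],
    [0,0,0,0,0,0,0],
    [0,0,0,0,0,0,0],
    [0,0,0,0,0,0,0],
    [0,0,0,0,0,0,0],
    [0,0,0,0,0,0,0],
    [0,0,0,0,0,0,0],
    [0,0,0,0,0,0,0],
    [0,0,0,0,0,0,0],
  ],
)

```text
clock: 21.8
eef_pos: [414.6, 161.1, 33.5]
tcp_rot: [2.587, 1.569, 2.601]
contact_force: [-1.7, -1.5, 8.6]
opening: 0.328
```

```bash
python3 - <<'E'
from h import *
go([588,48.6,56],0.014)
E
```

```text
t 21.8 eef [414.6 161.1  33.5] F [-1.7 -1.5  8.6] op 0.328 shift cm [ -2.27 -11.48  17.19]
rot [-0.02 -0.06 -0.04] shift after rot [ -2.25 -11.49  17.18]
rot [ 1.7998e+02 -6.0000e-02  1.0000e-01] shift after rot [ -2.25  11.49 -17.18]
```

>>> jog_arm(
  series=[
    [0,0,0,-1,0,0,0],
    [0,0,0,-3,0,0,0],
    [0,0,0,-4,0,0,0],
    [0,0,0,-1,-2.3,3.44,0],
    [0,0,0,0,-2.3,3.44,0],
    [0,0,0,0,-2.3,3.44,0],
    [0,0,0,0,-2.3,3.44,0],
    [0,0,0,0,-2.29,3.44,0],
    [0,0,0,2,0,0,0],
    [0,0,0,2,0,0,0],
    [0,0,0,0,0,0,0],
    [0,0,0,0,0,0,0],
    [0,0,0,0,0,0,0],
    [0,0,0,0,0,0,0],
  ],
)

```text
clock: 23.2
eef_pos: [588.8, 48.7, 84.0]
tcp_rot: [0.857, 1.57, 0.871]
contact_force: [0.3, -0.4, -2.4]
opening: 0.325
```

```bash
python3 - <<'E'
from h import *
snap(12); crop("scene",12,170,130,310,260,"c12s",5)
go([588,48.6,56],0.014)
E
```

```text
t 23.3 eef [588.7  48.7  83.7] F [ 0.3 -0.  -2.2] op 0.325 shift cm [ 2.77 -0.01 -0.07]
rot [-0.01  0.02 -0.05] shift after rot [ 2.77 -0.   -0.07]
rot [ 1.7999e+02 -7.0000e-02 -3.0000e-02] shift after rot [2.77 0.   0.07]
```

View pics/c12s.png

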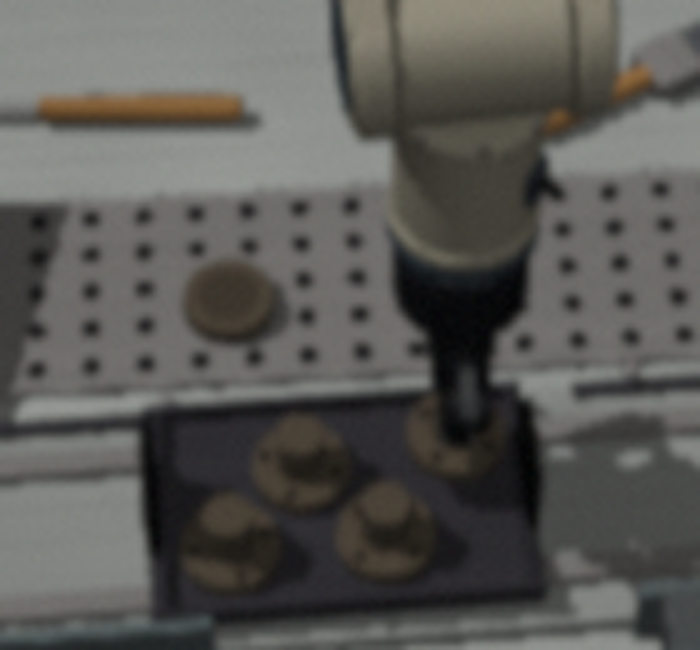

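>>> jog_arm(
  series=[
    [0,0,0,1.2,0,-0.05,0],
    [0,0,0,0.8,0,0,0],
    [0,0,0,0.5,0,0,0],
    [0,0,0,0.25,0,0,0],
    [0,0,0,0,0,0,0],
    [0,0,0,0,0,0,0],
    [0,0,0,0,0,0,0.65],
    [0,0,0,0,0,0,0.65],
    [0,0,0,0,0,0,0.65],
    [0,0,0,-1,0,0,0.65],
    [0,0,0,-3,0,0,0.65],
    [0,0,0,-3,0,0,0.65],
    [0,0,0,-3,0,0,0.65],
    [0,0,0,0,-4,0,0],
    [0,0,0,0,-5,0.4,0],
    [0,0,0,0,-5,0.4,0],
    [0,0,0,0,-5,0.4,0],
    [0,0,0,0,-5,0.5,0],
    [0,0,0,0,0,0.5,0],
  ],
)

```text
clock: 25.2
eef_pos: [613.2, -196.4, 156.0]
tcp_rot: [-1.203, 1.569, -1.194]
contact_force: [0.8, -0.3, 0.3]
opening: -0.002
```

```bash
python3 - <<'E'
from h import *
snap(13); crop("scene",13,120,130,390,310,"c13s",3);crop("top",13,130,80,360,270,"c13t",3)
go([617,-175,60],0.014)
for n in("scene","top"):
  p,d=load(n,13);P=pts(n,d);x,y,z=P[...,0],P[...,1],P[...,2]
  for s in(-140,95):
    m=(abs(x-615)<25)&(abs(y-s)<22)&(z>76)&(z<100); print(n,s,m.sum(),P[m].mean(0).round(1) if m.sum() else '')
find(13,[(588,49),(641,3),(589,-43),(642,-89)],base=28)
E
```

```text
t 25.3 eef [ 613.3 -191.7  155.5] F [-0.8 -0.1  0.3] op -0.001 shift cm [9.55 1.66 0.39]
rot [-0.17 -0.02 -0.04] shift after rot [9.55 1.67 0.39]
rot [ 1.7983e+02 -7.0000e-02  3.0000e-02] shift after rot [ 9.55 -1.67 -0.39]
scene -140 41 [ 615.5 -133.2   88.4]
scene 95 46 [617.   93.3  87.7]
top -140 34 [ 615.8 -136.1   87.7]
top 95 31 [613.9  90.7  88.7]
scene (588, 49) 87 [589.8  51.1  72.9]
scene (641, 3) 91 [643.    5.7  73.2]
scene (589, -43) 87 [591.7 -42.8  72.7]
scene (642, -89) 92 [644.8 -87.2  72.5]
top (588, 49) 71 [588.6  51.5  74.9]
top (641, 3) 61 [640.9   2.7  74.6]
top (589, -43) 61 [589.6 -45.6  74. ]
top (642, -89) 60 [643.4 -90.4  74.8]
```

View pics/c13s.png

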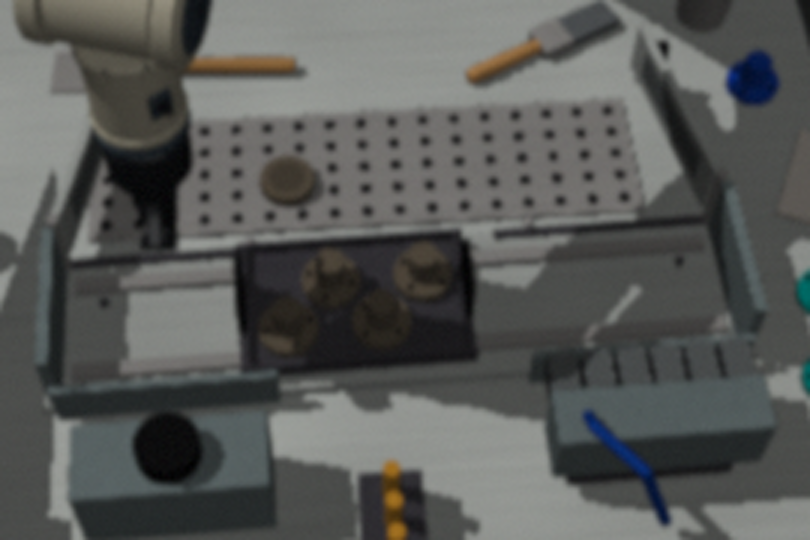

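View pics/c13t.png

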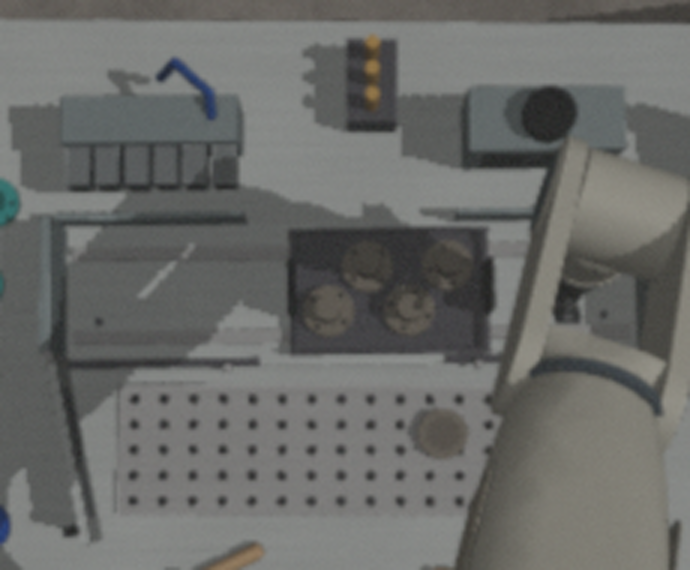

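>>> jog_arm(
  series=[
    [0,0,0,3,0,0.3,0],
    [0,0,0,3,0,0,0],
    [0,0,0,2.5,0,0,0],
    [0,0,0,1,0,0,0],
    [0,0,0,0,0,0,0],
    [0,0,0,0,1,0,0],
    [0,0,0,0,1,0,0],
    [0,0,0,0,0.6,0,0],
    [0,0,0,0,0.5,0,0],
    [0,0,0,0,0.5,0,0],
    [0,0,0,0,0.5,0,0],
    [0,0,0,0,0.5,0,0],
    [0,0,0,0,0.6,0,0],
    [0,0,0,0,0.7,0,0],
    [0,0,0,0,0.8,0,0],
  ],
)

```text
clock: 26.8
eef_pos: [615.0, -123.2, 60.2]
tcp_rot: [2.565, 1.57, 2.578]
contact_force: [0.2, -3.6, 2.6]
opening: 0.001
```

```bash
python3 - <<'E'
from h import *
snap(14); crop("scene",14,120,130,390,310,"c14s",3)
go([612,110,60],0.014)
E
```

```text
t 26.9 eef [ 614.8 -122.1   60. ] F [-0.2 -0.3  0.2] op -0.0 shift cm [ 0.03 23.21  0.05]
rot [-0.   -0.09 -0.09] shift after rot [-0.   23.21  0.05]
rot [ 1.8e+02 -1.4e-01  1.4e-01] shift after rot [ -0.   -23.21  -0.05]
```

View pics/c14s.png

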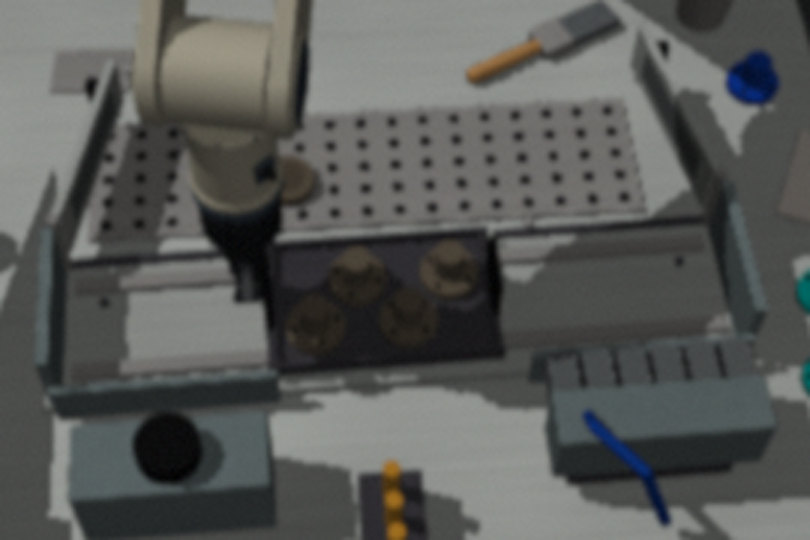

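>>> jog_arm(
  series=[
    [0,0,0,0,0.4,0,0],
    [0,0,0,0,0.7,0,0],
    [0,0,0,0,1,0,0],
    [0,0,0,0,1,0,0],
    [0,0,0,0,1,0,0],
    [0,0,0,0,1,0,0],
    [0,0,0,0,1,0,0],
    [0,0,0,0,1,0,0],
    [0,0,0,0,1,0,0],
    [0,0,0,0,1,0,0],
    [0,0,0,0,1,0,0],
    [0,0,0,0,1,0,0],
    [0,0,0,0,1,0,0],
    [0,0,0,0,1,0,0],
    [0,0,0,0,1,0,0],
    [0,0,0,0,1,0,0],
    [0,0,0,0,0.8,0,0],
    [0,0,0,0,0.6,0,0],
    [0,0,0,0,0.5,0,0],
    [0,0,0,0,0.4,0,0],
  ],
)

```text
clock: 28.9
eef_pos: [612.8, 50.9, 60.3]
tcp_rot: [2.367, 1.57, 2.381]
contact_force: [-2.2, -2.1, -0.4]
opening: 0.0
```

>>> jog_arm(
  series=[
    [0,0,0,0,0.4,0,0],
    [0,0,0,0,0.4,0,0],
    [0,0,0,0,0.4,0,0],
    [0,0,0,0,0.4,0,0],
    [0,0,0,0,0.4,0,0],
    [0,0,0,0,0.4,0,0],
    [0,0,0,0,0.4,0,0],
  ],
)

```text
clock: 29.6
eef_pos: [612.3, 78.8, 60.4]
tcp_rot: [2.467, 1.57, 2.48]
contact_force: [-0.5, -2.5, 1.8]
opening: 0.001
```

```bash
python3 - <<'E'
from h import *
snap(15); crop("scene",15,120,130,390,310,"c15s",3)
go([612,110,60],0.014)
for n in("scene","top"):
  p,d=load(n,15);P=pts(n,d);x,y,z=P[...,0],P[...,1],P[...,2]
  m=(abs(x-613)<25)&(y>200)&(y<345)&(z>80)&(z<96); print(n,m.sum(),P[m].mean(0).round(1) if m.sum() else '')
E
```

```text
t 29.7 eef [612.4  79.4  60.3] F [0.6 1.  0.5] op 0.007 shift cm [ 0.04  3.07 -0.  ]
rot [-0.02 -0.03 -0.08] shift after rot [ 0.03  3.07 -0.  ]
rot [ 1.7998e+02 -1.2000e-01  5.0000e-02] shift after rot [ 0.03 -3.07  0.  ]
scene 49 [614.3 321.4  87.3]
top 49 [612.1 310.6  87.5]
```

View pics/c15s.png

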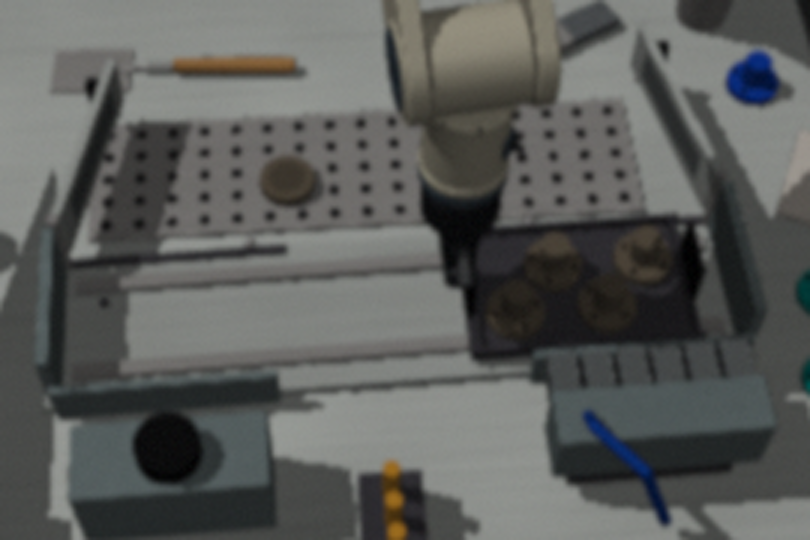

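>>> jog_arm(
  series=[
    [0,0,0,0,0.3,0,0],
    [0,0,0,0,0.3,0,0],
    [0,0,0,0,0.3,0,0],
    [0,0,0,0,0.3,0,0],
    [0,0,0,0,0.3,0,0],
  ],
)

```text
clock: 30.2
eef_pos: [612.2, 93.7, 60.3]
tcp_rot: [2.425, 1.57, 2.439]
contact_force: [1.5, -4.0, -0.7]
opening: 0.001
```

>>> jog_arm(
  series=[
    [0,0,0,0,0.2,0,0],
    [0,0,0,0,0.2,0,0],
    [0,0,0,0,0.2,0,0],
  ],
)

```text
clock: 30.5
eef_pos: [612.1, 99.7, 60.3]
tcp_rot: [2.455, 1.57, 2.468]
contact_force: [2.3, -2.0, 0.4]
opening: 0.001
```

>>> jog_arm(
  series=[
    [0,0,0,0,0.2,0,0],
    [0,0,0,0,0.2,0,0],
  ],
)

```text
clock: 30.7
eef_pos: [612.0, 103.7, 60.3]
tcp_rot: [2.451, 1.57, 2.464]
contact_force: [1.1, -3.1, -0.5]
opening: -0.001
```

>>> jog_arm(
  series=[
    [0,0,0,0,0.2,0,0],
    [0,0,0,0,0.2,0,0],
  ],
)

```text
clock: 30.9
eef_pos: [612.0, 104.2, 60.4]
tcp_rot: [-1.829, 1.566, -1.814]
contact_force: [3.7, -31.3, 3.5]
opening: 0.002
```

>>> jog_arm(
  series=[
    [0,0,0,0,0.2,0,0],
    [0,0,0,0,0,0,0],
  ],
)

```text
clock: 31.1
eef_pos: [612.0, 104.2, 60.4]
tcp_rot: [-1.783, 1.564, -1.767]
contact_force: [3.3, -32.8, 2.9]
opening: 0.0
```

>>> jog_arm(
  series=[
    [0,0,0,0,-0.8,0,0],
    [0,0,0,0,-1.2,0,0],
    [0,0,0,0,-2,0,0],
    [0,0,0,-3,-2,0,0],
    [0,0,0,-4,-3,0,0],
    [0,0,0,-4,-5,0,0],
    [0,0,0,-4,-5,0,0],
    [0,0,0,0,-5,0,0],
    [0,0,0,0,0,0,0],
  ],
)

```text
clock: 32.0
eef_pos: [615.3, -113.7, 194.1]
tcp_rot: [-0.497, 1.569, -0.487]
contact_force: [-0.7, 0.3, 0.3]
opening: -0.001
```

```bash
python3 - <<'E'
from h import *
snap(16); crop("scene",16,220,130,390,260,"c16s",4);crop("top",16,130,120,260,270,"c16t",4)
go([612,110,60],0.014)
for n in("scene","top"):
  p,d=load(n,16);P=pts(n,d);x,y,z=P[...,0],P[...,1],P[...,2]
  for s in(118,345):
    m=(abs(x-612)<25)&(abs(y-s)<15)&(z>78)&(z<93); print(n,s,m.sum(),P[m].mean(0).round(1) if m.sum() else '')
  q=P[(x>280)&(x<530)&(y>230)&(y<400)&(z>85)&(z<110)]; print('door',len(q),np.polyfit(q[:,0],q[:,1],1),np.percentile(q[:,0],[1,99]))
E
```

```text
t 32.1 eef [ 614.4 -109.4  192.4] F [-0.3  0.6 -0.4] op -0.0 shift cm [1.328e+01 2.192e+01 2.000e-02]
rot [-0.16 -0.08 -0.09] shift after rot [13.24 21.94  0.07]
rot [ 1.7983e+02 -1.5000e-01  1.3000e-01] shift after rot [ 13.24 -21.94  -0.07]
scene 118 42 [613.  119.7  87.8]
scene 345 51 [612.3 347.3  86.3]
door 293 [2.17416299e-01 2.44125524e+02] [324.4712108  527.97142043]
top 118 43 [611.4 116.6  87.8]
top 345 44 [613.6 345.1  87.1]
door 258 [2.22404704e-01 2.39057595e+02] [325.5907427  526.94623281]
```

View pics/c16s.png

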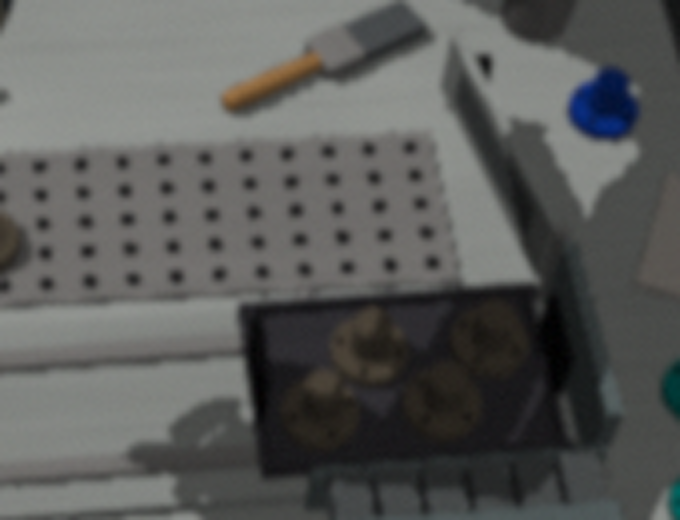

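View pics/c16t.png

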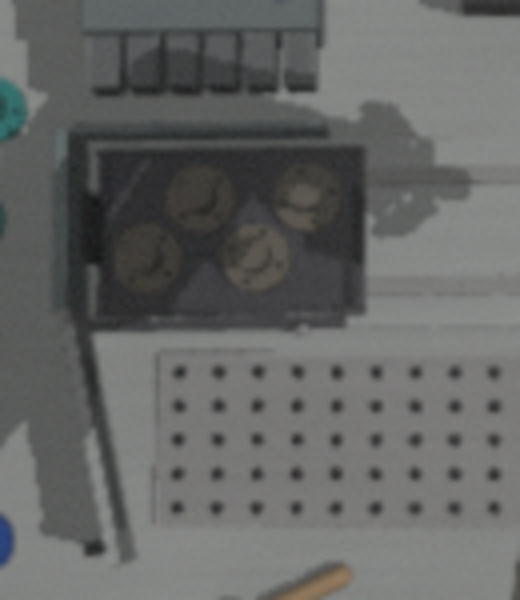

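>>> jog_arm(
  series=[
    [0,0,0,0,4.48,-2.15,0],
    [0,0,0,0,4.48,-2.15,0],
    [0,0,0,0,4.48,-2.15,0],
    [0,0,0,0,4.48,-2.15,0],
    [0,0,0,0,4.48,-2.15,0],
    [0,0,0,0,4.48,-2.15,0],
    [0,0,0,0,4.48,-2.15,0],
    [0,0,0,0,4.48,-2.15,0],
    [0,0,0,0,4.48,-2.15,0],
    [0,0,0,0,4.48,-2.15,0],
    [0,0,0,0,4.48,-2.15,0],
    [0,0,0,0,0,0,0],
    [0,0,0,0,0,0,0],
  ],
)

```text
clock: 33.4
eef_pos: [369.7, 382.1, 192.6]
tcp_rot: [-3.05, 1.568, -3.032]
contact_force: [0.2, 0.3, 0.1]
opening: 0.001
```

```bash
cat >> h.py <<'E'
H=np.array([533,360.]);YW=0.014
def dpt(th,rad=160,off=20):
    d=np.array([-np.sin(th),-np.cos(th)]);n=np.array([-np.cos(th),np.sin(th)])
    M=R.from_euler('z',YW).as_matrix()[:2,:2]
    return H+M@(rad*d+off*n)
E
python3 - <<'E'
from h import *
p=dpt(1.355,160,50); print(p)
go([*p,60],0.014)
prev=p
for t in [1.355]+list(np.arange(1.3,-0.05,-0.1))+[0]:
    q=dpt(t); s=R.from_euler('z',YW).as_matrix()[:2,:2].T@(q-prev); print(round(t,2),q.round(1),'y,z cm',(s[[1,0]]/10).round(2)); prev=q
snap(17); crop("top",17,80,120,300,300,"c17t",3);crop("scene",17,260,80,430,260,"c17s",4)
E
```

```text
[365.81699031 372.24096694]
t 33.4 eef [369.7 382.1 192.6] F [0.2 0.3 0.1] op 0.001 shift cm [13.26 -0.98 -0.37]
rot [ 0.23 -0.13  0.01] shift after rot [13.26 -0.98 -0.4 ]
rot [-1.7977e+02 -2.0000e-02 -2.1000e-01] shift after rot [13.26  0.98  0.4 ]
1.35 [372.7 343. ] y,z cm [-2.93  0.64]
1.3 [373.8 334.2] y,z cm [-0.88  0.11]
1.2 [377.2 318.5] y,z cm [-1.58  0.31]
1.1 [382.1 303.1] y,z cm [-1.54  0.47]
1.0 [388.5 288.4] y,z cm [-1.49  0.62]
0.9 [396.4 274.3] y,z cm [-1.42  0.77]
0.8 [405.7 261.1] y,z cm [-1.33  0.91]
0.7 [416.2 248.9] y,z cm [-1.24  1.03]
0.6 [427.9 237.8] y,z cm [-1.13  1.15]
0.5 [440.6 227.9] y,z cm [-1.01  1.26]
0.4 [454.2 219.3] y,z cm [-0.88  1.35]
0.3 [468.7 212.1] y,z cm [-0.74  1.43]
0.2 [483.8 206.5] y,z cm [-0.59  1.5 ]
0.1 [499.3 202.3] y,z cm [-0.44  1.55]
-0.0 [515.2 199.7] y,z cm [-0.28  1.59]
0 [515.2 199.7] y,z cm [ 0. -0.]
```

View pics/c17s.png

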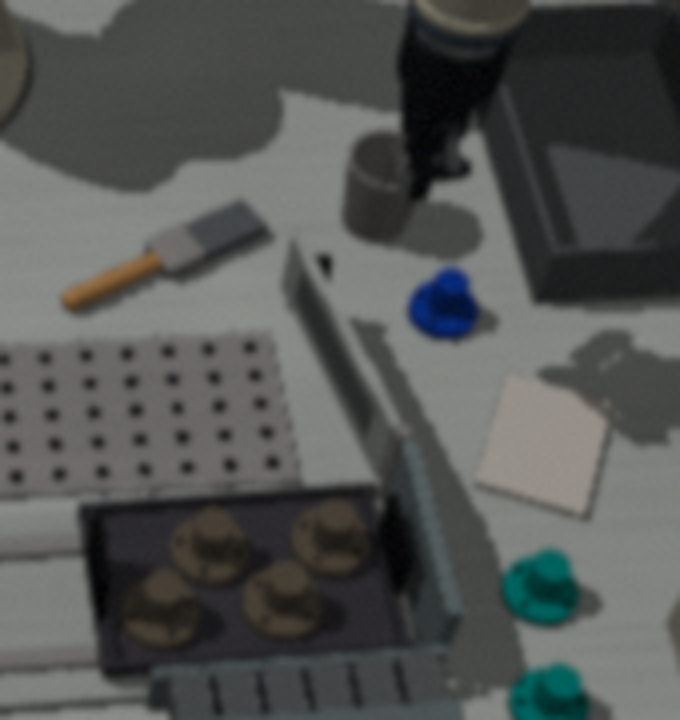

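```bash
python3 - <<'E'
from h import *
print(ray("scene",371.2,156.2,15),ray("top",124.5,255,15),ray("scene",354,127,40))
E
```

```text
[338.78734146 455.69705627  15.        ] [336.58007515 449.4526118   15.        ] [223.67033801 413.42345239  40.        ]
```

>>> jog_arm(
  series=[
    [0,0,0,2,-1,-0.4,0],
    [0,0,0,4,0,0,0],
    [0,0,0,4,0,0,0],
    [0,0,0,2.5,0,0,0],
    [0,0,0,0.7,0,0,0],
    [0,0,0,0,0,0,0],
    [0,0,0,0,-1,0.2,0],
    [0,0,0,0,-1,0.2,0],
    [0,0,0,0,-0.9,0.2,0],
    [0,0,0,0,-0.9,0.15,0],
    [0,0,0,0,-1.2,0.25,0],
    [0,0,0,0,0,0,0],
  ],
)

```text
clock: 34.7
eef_pos: [378.4, 319.4, 61.3]
tcp_rot: [3.112, 1.569, 3.124]
contact_force: [-0.2, 0.2, 0.6]
opening: -0.0
```

```bash
python3 - <<'E'
from h import *
go([*dpt(1.1),60],0.014)
snap(18); crop("top",18,80,120,300,300,"c18t",3);crop("scene",18,260,80,430,260,"c18s",4)
E
```

```text
t 34.7 eef [378.4 319.4  61.3] F [-0.2  0.2  0.6] op -0.0 shift cm [ 0.13 -1.63  0.35]
rot [-0.09 -0.09 -0.  ] shift after rot [ 0.13 -1.63  0.35]
rot [ 1.7991e+02 -0.0000e+00  1.4000e-01] shift after rot [ 0.13  1.63 -0.35]
```

View pics/c18s.png

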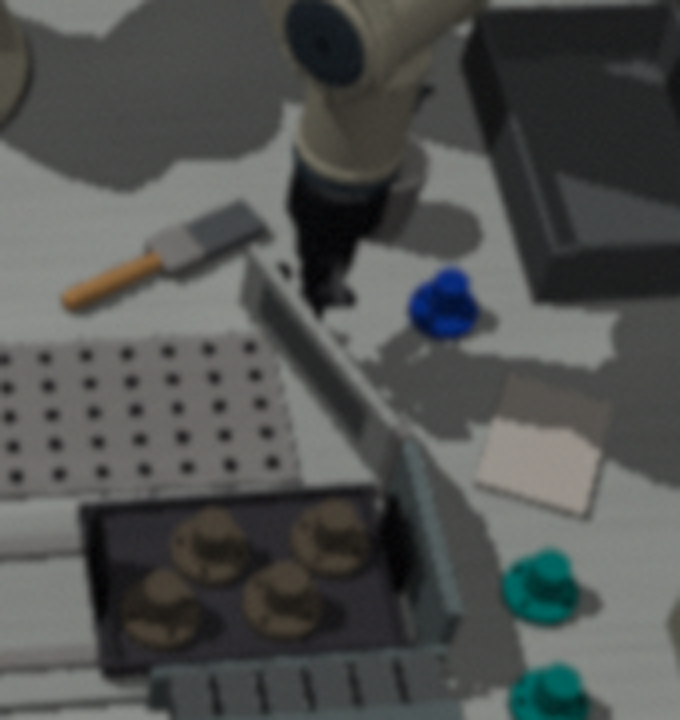

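>>> jog_arm(
  series=[
    [0,0,0,0,-0.8,0.18,0],
    [0,0,0,0,-0.83,0.2,0],
    [0,0,0,0,-0.75,0.3,0],
    [0,0,0,0,-0.74,0.32,0],
    [0,0,0,0,-0.71,0.38,0],
    [0,0,0,0,-0.71,0.39,0],
    [0,0,0,0,-0.67,0.45,0],
    [0,0,0,0,-0.66,0.46,0],
    [0,0,0,0,-0.62,0.51,0],
    [0,0,0,0,-0.62,0.52,0],
    [0,0,0,0,-0.57,0.57,0],
    [0,0,0,0,-0.56,0.58,0],
    [0,0,0,0,-0.51,0.63,0],
    [0,0,0,0,-0.5,0.63,0],
    [0,0,0,0,-0.44,0.67,0],
    [0,0,0,0,-0.44,0.68,0],
    [0,0,0,0,-0.37,0.71,0],
    [0,0,0,0,-0.37,0.72,0],
    [0,0,0,0,0,0,0],
  ],
)

```text
clock: 36.7
eef_pos: [470.0, 213.2, 61.0]
tcp_rot: [2.149, 1.57, 2.162]
contact_force: [0.3, -0.1, 0.1]
opening: 0.001
```

```bash
python3 - <<'E'
from h import *
go([*dpt(.1),60],0.014)
snap(19); crop("top",19,80,120,300,300,"c19t",3);crop("scene",19,260,80,430,260,"c19s",4)
E
```

```text
t 36.7 eef [470.  213.2  61. ] F [ 0.3 -0.1  0.1] op 0.001 shift cm [ 0.1  -1.13  2.92]
rot [-0.06 -0.03 -0.04] shift after rot [ 0.1  -1.13  2.92]
rot [ 1.7994e+02 -7.0000e-02  4.0000e-02] shift after rot [ 0.1   1.13 -2.92]
```

View pics/c19s.png

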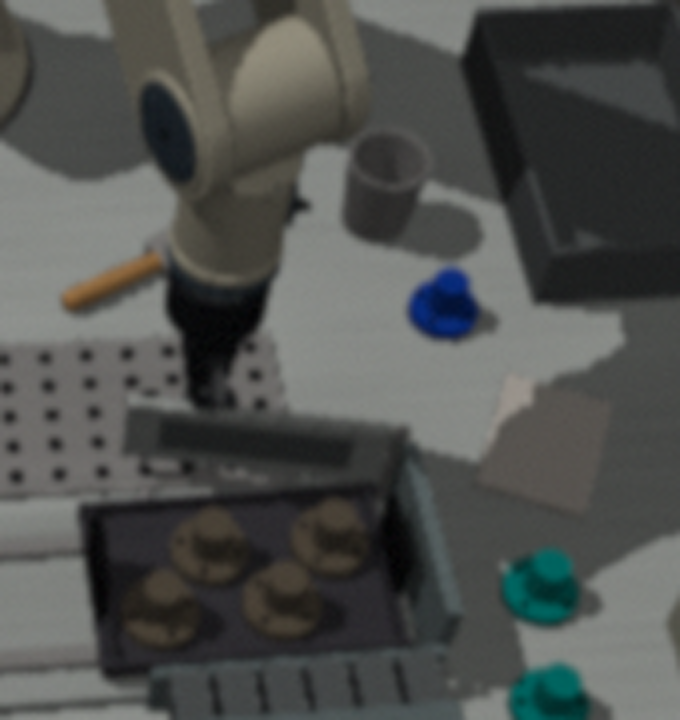

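View pics/c19t.png

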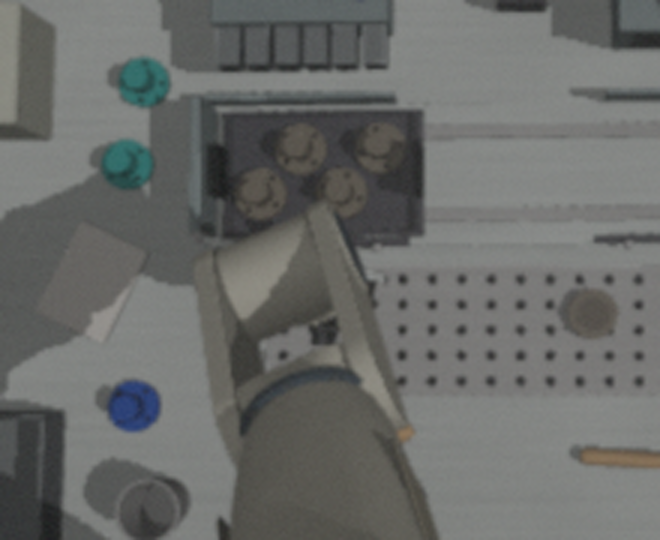

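>>> jog_arm(
  series=[
    [0,0,0,0,-0.3,0.73,0],
    [0,0,0,0,-0.3,0.74,0],
    [0,0,0,0,-0.22,0.7,0],
    [0,0,0,0,-0.22,0.7,0],
    [0,0,0,0,-0.1,0.4,0],
    [0,0,0,0,-0.1,0.4,0],
  ],
)

```text
clock: 37.4
eef_pos: [506.6, 201.8, 61.2]
tcp_rot: [1.841, 1.57, 1.854]
contact_force: [-0.8, 2.1, 1.2]
opening: -0.002
```

>>> jog_arm(
  series=[
    [0,0,0,0,0,0.3,0],
    [0,0,0,0,0,0.3,0],
    [0,0,0,0,0,0.3,0],
  ],
)

```text
clock: 37.7
eef_pos: [507.9, 201.3, 60.5]
tcp_rot: [-3.066, 1.556, -3.054]
contact_force: [-39.4, 9.5, 33.3]
opening: 0.0
```

>>> jog_arm(
  series=[
    [0,0,0,0,0,0.3,0],
    [0,0,0,0,0,0.2,0],
  ],
)

```text
clock: 37.9
eef_pos: [507.9, 201.2, 60.3]
tcp_rot: [-3.045, 1.547, -3.033]
contact_force: [-56.2, 12.1, 47.4]
opening: 0.0
```

>>> jog_arm(
  series=[
    [0,0,0,0,0,-0.8,0],
    [0,0,0,0,0,-0.6,0],
    [0,0,0,0,0,0,0],
  ],
)

```text
clock: 38.2
eef_pos: [505.2, 201.4, 60.8]
tcp_rot: [3.026, 1.569, 3.04]
contact_force: [0.4, 0.0, -0.0]
opening: 0.001
```

```bash
python3 - <<'E'
from h import *
go([*dpt(.1),60],0.014)
snap(20); crop("top",20,80,120,300,300,"c20t",3);crop("scene",20,260,130,390,260,"c20s",5)
E
```

```text
t 38.2 eef [505.2 201.4  60.8] F [ 0.4  0.  -0. ] op 0.001 shift cm [ 0.08  0.1  -0.58]
rot [ 0.   -0.09 -0.01] shift after rot [ 0.08  0.1  -0.58]
rot [-1.8e+02  2.0e-02 -1.3e-01] shift after rot [ 0.08 -0.1   0.58]
```

View pics/c20s.png

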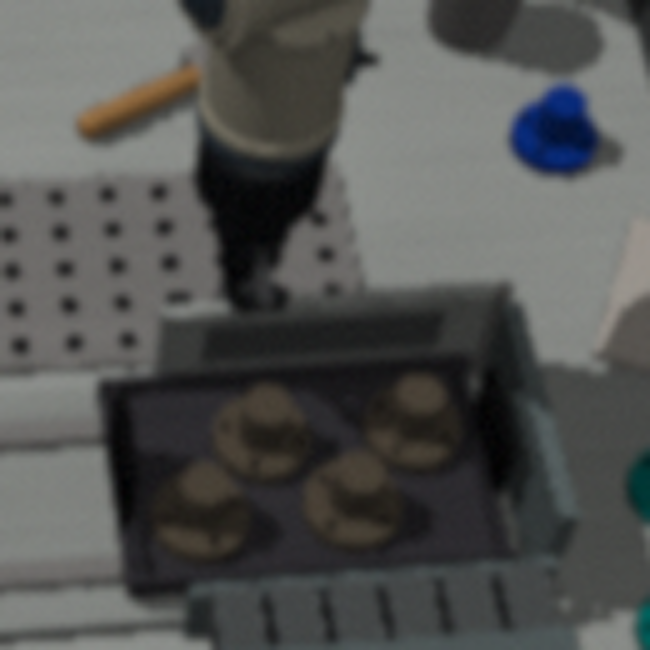

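View pics/c20t.png

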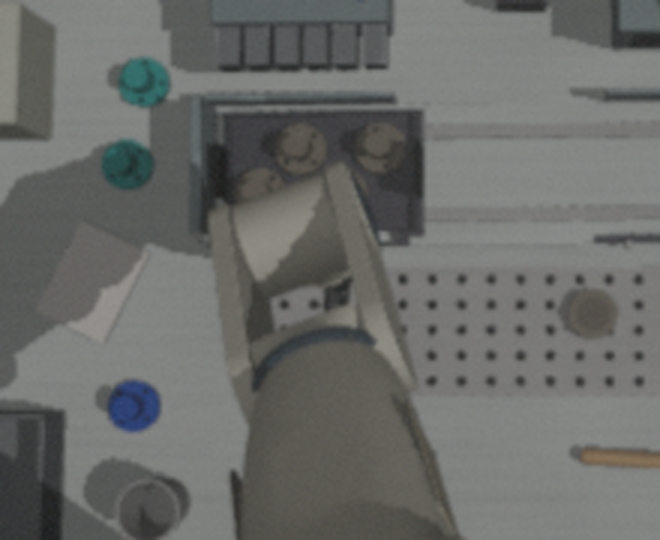

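>>> jog_arm(
  series=[
    [0,0,0,0,0,-2,0],
    [0,0,0,0,0,-4,0],
    [0,0,0,-4,0,-4,0],
    [0,0,0,-5,0,-2,0],
    [0,0,0,-5,-3,0,0],
    [0,0,0,-3,-5,0,0],
    [0,0,0,0,-5,0,0],
    [0,0,0,0,-5,0,0],
    [0,0,0,0,-5,0,0],
    [0,0,0,0,-5,0,0],
    [0,0,0,0,-5,0,0],
    [0,0,0,0,-5,0,0],
    [0,0,0,0,-5,0,0],
    [0,0,0,0,0,0,0],
  ],
)

```text
clock: 39.7
eef_pos: [398.1, -224.5, 211.5]
tcp_rot: [-1.392, 1.569, -1.384]
contact_force: [0.7, 0.1, 0.7]
opening: 0.0
```

```bash
python3 - <<'E'
from h import *
snap(21); crop("top",21,80,70,380,280,"c21t",2.6);crop("scene",21,110,120,400,310,"c21s",2.7)
go([600,0,60],0.014)
for n in("scene","top"):
  p,d=load(n,21);P=pts(n,d);x,y,z=P[...,0],P[...,1],P[...,2]
  q=P[(x>490)&(x<545)&(y>160)&(y<345)&(z>90)&(z<108)]; f=np.polyfit(q[:,1],q[:,0],1); print(n,'door x(y) slope',f,len(q),'y',np.percentile(q[:,1],[2,98]),'x@hinge',np.polyval(f,360))
  q=P[(x>480)&(x<550)&(y>110)&(y<200)&(z>85)&(z<110)];print('end',np.sort(q[:,1])[:4] if len(q) else '')
  q=P[(x>660)&(x<720)&(y>170)&(y<345)&(z>48)&(z<62)]; f=np.polyfit(q[:,1],q[:,0],1); print(' back slope',f,len(q))
  q=P[(x>660)&(x<720)&(y>-310)&(y<-120)&(z>48)&(z<62)]; f=np.polyfit(q[:,1],q[:,0],1); print(' back R slope',f,len(q))
  q=P[(x>280)&(x<530)&(y<-230)&(y>-330)&(z>85)&(z<110)]; print(' doorR',np.polyfit(q[:,0],q[:,1],1))
  for s in(118,345):
    m=(abs(x-612)<25)&(abs(y-s)<15)&(z>78)&(z<93); print(s,P[m].mean(0).round(1) if m.sum() else '')
find(21,[(637,258),(584,304),(639,166),(586,210)],base=28)
E
```

```text
t 39.8 eef [ 397.4 -220.   210.9] F [-0.1  1.  -0.6] op -0.004 shift cm [15.08 21.78 20.5 ]
rot [-0.23 -0.09 -0.06] shift after rot [15.09 21.71 20.56]
rot [ 1.7977e+02 -9.0000e-02  1.4000e-01] shift after rot [ 15.09 -21.71 -20.56]
scene door x(y) slope [-1.74003671e-02  5.33627089e+02] 278 y [164.10625711 341.7966992 ] x@hinge 527.3629569443814
end [151.67199589 151.76156408 151.80972708 152.15878837]
 back slope [-1.98108930e-02  7.00181576e+02] 89
 back R slope [-1.62273821e-02  7.02110940e+02] 236
 doorR [  -0.24114051 -183.05206531]
118 [611.9 119.6  86.8]
345 [614.2 347.1  86.5]
top door x(y) slope [-2.53660526e-02  5.35088964e+02] 186 y [165.30330818 341.17807299] x@hinge 525.9571853900212
end [147.88068427 148.63458795 148.96345535 151.12218484]
 back slope [-1.76560162e-02  7.01925329e+02] 131
 back R slope [-2.03845540e-02  7.01483412e+02] 134
 doorR [  -0.22106323 -196.76701441]
118 [611.9 116.7  88.7]
345 [610.9 345.   87.3]
scene (637, 258) 92 [638.4 258.9  72.2]
scene (584, 304) 88 [585.4 306.4  73.3]
scene (639, 166) 92 [640.1 165.6  72.6]
scene (586, 210) 87 [587.  210.6  72.6]
top (637, 258) 65 [636.2 255.9  74.2]
top (584, 304) 78 [584.9 307.5  74.4]
top (639, 166) 63 [638.5 162.8  74.8]
top (586, 210) 63 [585.4 207.5  74.4]
```

View pics/c21s.png

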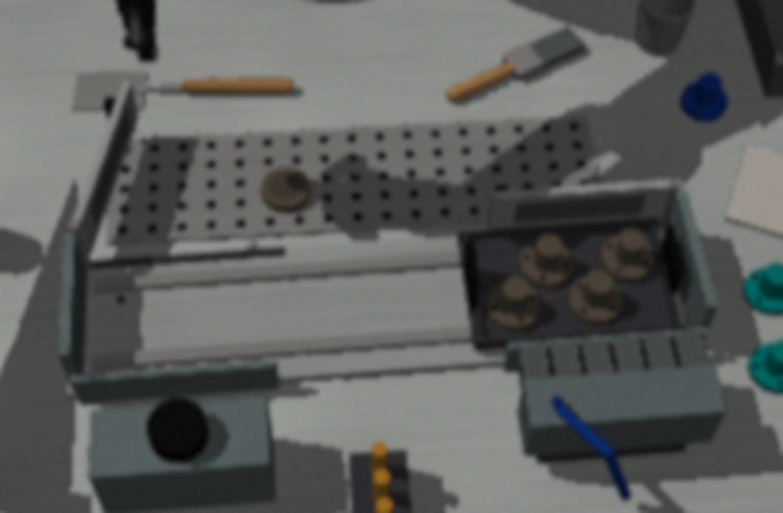

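View pics/c21t.png

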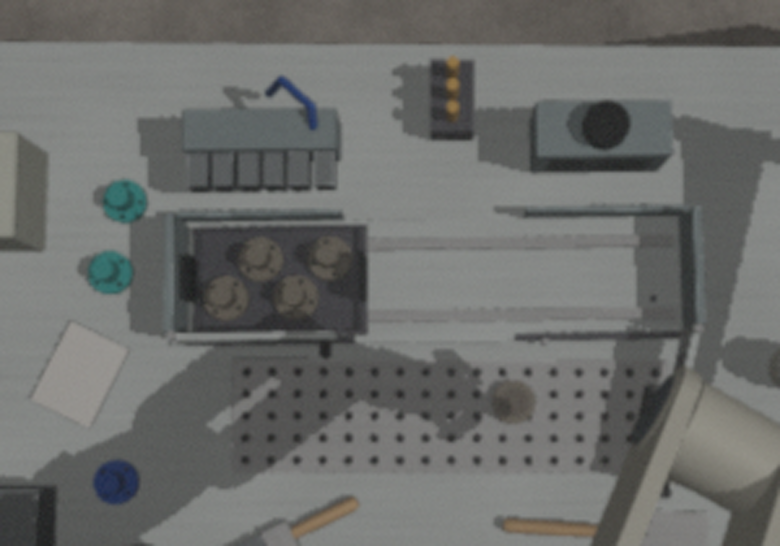

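```bash
python3 -c "
from rig import r
print(r.sign_off())"
```

```text
the job is handed in; nothing more can be done
None
```

I loaded all four flanges that were on the deck and slid the carriage home in the left bay, the one with the nozzles behind it. I then pushed that bay's door shut and signed off at about 40 s; sign-off gave no verdict.

- **Flanges:** All four lie in the tray with their bosses up. In the last depth images their boss tops read about 72–75 mm above the table, against 74 mm expected for lying flat on the floor.
- **Carriage:** It stopped hard against the end stop at about 33 N after roughly 253 mm of travel. The push tab read the same position again after the door was closed.
- **Left door:** It looks fully shut. One camera puts it within about 0.002 rad of the machine's axis and the other within about 0.006 rad. I did not pull on it to test the catch directly.
- **Left alone:** The right door is still open at its starting angle. The coupon, jar and ceramic plate were not touched.

**Push force on the door:** After the door reached its stop I pushed about two steps too far. The fingertips read about 56 N sideways and 47 N vertical for roughly 0.2 s before I backed off. That is under the 120 N wrist limit. I believe only the fingers were in contact, so the 40 N limit on the arm and gripper body should not apply, but I did not confirm this.

The two cameras disagreed by about 3 mm in y, which was within the tolerance of every step.

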